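# Set the file rack to its mark and load the needle files

## Robot

A 6-joint arm with a two-finger parallel gripper is mounted at the origin on the work surface. World frame = base frame: x ahead of the robot, y to its left, z up, the work surface at z = 0. Lengths are in m, angles in rad, forces in N, time in s.
With the tool pointing down it reaches from about 0.375 to 0.975 m from the base axis. Payload 3.8 kg.
Tool frame: the origin (TCP) lies between the finger pads; the fingertips stand 8 mm ahead of it and the grasp point (between the pads) lies 11 mm behind it (tcp_to_tips is the distance from the TCP to the fingertips, in m); z points along the fingers, y is the line along which they close (so a half turn about z gives the same grasp; the last joint's range is limited). The gripper opens to 85 mm and grips with 20 to 120 N. Pads are 22 mm wide; open, the fingers measure 114 mm over their backs; the gripper's body (76 mm by 85 mm) begins 54 mm behind the grasp point. The pads swing forward as they close: fully open they stand 13 mm farther back than shut.
Start: joints at [1.294, 0.264, 1.604, -0, 1.274, -0.037], TCP at [0.16, 0.656, 0.202] pointing down, gripper open.
Joint ranges: [-2.63, 2.63], [-0.94, 2.18], [0.31, 2.57], [-1.31, 4.45], [0, 2.66], [-2.55, 2.55]. Speed limits (rad/s): [2.57, 2.57, 3.14, 3.14, 3.14, 3.14].

## Interface

Orientations are given as a rotation vector (axis times angle).
In Python, from workcell import * gives the robot as it stands.
- The arm moves only by the tool move_arm, never from a script. Its argument "series" is one flat list of numbers, 7 for each row, row after row: the finger opening in cm, from 0 to 8.54, then the shift along the tool's x, y, z in cm, then the turn, a rotation vector about the tool's x, y, z in degrees. A call has 1 to 5 rows; each row shifts and turns the commanded pose from where the row before left it, along the tool's axes as they then stand; what a row does not reach is not made up. A row lasts 1/8 s, in which the tool goes at most 62.5 mm and 10.7 degrees, less where a joint would pass 70% of its speed; a pose out of reach is approached as far as the arm can. A call is refused whole if a number of a shift passes 6.25 or a number of a turn 10.7, either way. A call with a gripper value outside its range is refused whole. The fingers move at their own pace and stop on an object; "grip_force" is the grip in N (left out, the last holds). Time passes only in rows, so rows that do not move let the fingers close. It gives the time, the measured TCP pose, the force, the opening and the grip force at its end, in the units of the state.
- read_state(): the state, without advancing time (a new reading comes with each control period).
- read_camera(name): name is "scene" or "side" or "wrist"; returns the picture (400x640x3 uint8, red, green, blue); there is no depth.
- calibration(name): a dict with "camera_matrix" (3x3 intrinsics, pixels), "rvec" (rotation vector, rad) and "tvec" (3), from world to camera coordinates, as OpenCV has them. Camera axes: x right, y down, z forward; pixel columns grow to the right and rows downward; lengths in m; the calibration is good to about 2 mm. A picture is of the moment at which its call begins: read the wrist's pose just before it. calibration takes no time and is no camera call; for the wrist camera it gives the pose at the moment of the call.
- finish_job(): hands the job in; it is judged then, once.
The state is a dict: "time": time; "q": joint angles; "joint_vel": joint speeds; "joint_torque": joint torques, N m; "tool_pos": TCP position; "tcp_rot": TCP orientation; "wrist_force": force on the tool from outside, world axes, zero at the start; "torque": the same for the moment, N m; "width": opening from 0.0 (shut) to 1.0 (fully open); "grip_force": force on a finger pad.
Only numpy, scipy, OpenCV 4.12 (cv2) and the standard library are available. Lean on these libraries where they do the work, as an engineer would, in place of code of your own. Each camera call takes 0.05 s, during which the arm holds its last target. There are 200 camera calls.

## Task

Unlock the rack's red clamp lever, slide the tube rack along its rail until its yellow pointer lines up with the red mark, and turn the lever fully back to lock it there. Only then take every needle file out of the wooden block and push each one down into a tube of its own, fully home with its flange on the tube's rim, leaving the rack on its mark and locked. Leave the other things on the bench alone; the block may get knocked meanwhile.

Things in the scene. Friction and masses are not known exactly. Their poses are not given: they have to be found in the camera images.
- rail: The fixed grey rail bed on the bench, 120 x 380 x 12 mm (x, y, z), on which the tube rack slides. Origin: centre of its underside; its y axis runs along the rail, x across it (pointing away from the robot at yaw 0). At its -y end stands the dark steel lock block, 50 x 40 mm, top at 54 mm; a white ledge 26 mm wide runs along its front (-x) side.
- rack (a joint): Position of the tube rack along the rail, m: 0 nearest the lock block, grows to 0.165 towards the rail's +y end. Stiff: needs about 8 N. The rack is an aluminium plate 100 x 164 x 13 mm (underside 12 mm above the bench) with a black grip post in front and a row of five clear tubes behind it.
- rack_grip (a point): Point on the axis of the rack's black upright grip post (18 mm diameter, 62 mm tall, top 15 mm above this point), 54 mm in front of the row of tubes. Axes as the rail's.
- pointer (a point): Front end of the rack's yellow pointer bar (4 mm wide, level with the grip post), which passes over the white ledge. Axes as the rail's.
- mark: The red mark, a bar 24 x 4 x 3 mm lying across the white ledge; origin: centre of its underside, axes as the rail's. The pointer is on the mark when both have the same place along the rail (y axis of this frame).
- clamp (a joint): Angle of the red clamp lever about its upright axis, rad: 0 = locked (lever points to the front, -x of the rail), 1.57 = fully unlocked (lever points away from the rack, -y of the rail; it turns anticlockwise seen from above). Stays where left; about 2 N at the knob.
- clamp_hinge (a point): Point on the clamp lever's upright turning axis on the lock block, at the height of the knob's grip point. The lever is 70 mm long.
- clamp_knob (a point): Point on the axis of the lever's red upright knob (16 mm diameter, 44 mm tall, top 15 mm above this point). Grip it or push it sideways.
- block: The loose wooden supply block, 170 x 60 x 50 mm, 0.9 kg, origin at the centre of its underside, long along its x. Five holes of 8.5 mm diameter, 45 mm deep, on its centre line at x = -68, -34, 0, 34, 68 mm; the files stand in them, tips down, handles up.
- tube0 (a point): Centre of the mouth of clear tube 0 of the rack (counted from the lock block, 34 mm apart): mouth flared to about 15 mm, rim 21 mm outside, bore 10.6 mm, rim about 105 mm above the bench. Inside, a stiff rubber plug 60 mm down must be pushed down about 10 mm (3 N; the file's weight does not move it). z axis up; axes as the rail's.
- tube1 (a point): Centre of the mouth of clear tube 1 of the rack (counted from the lock block, 34 mm apart): mouth flared to about 15 mm, rim 21 mm outside, bore 10.6 mm, rim about 105 mm above the bench. Inside, a stiff rubber plug 60 mm down must be pushed down about 10 mm (3 N; the file's weight does not move it). z axis up; axes as the rail's.
- tube2 (a point): Centre of the mouth of clear tube 2 of the rack (counted from the lock block, 34 mm apart): mouth flared to about 15 mm, rim 21 mm outside, bore 10.6 mm, rim about 105 mm above the bench. Inside, a stiff rubber plug 60 mm down must be pushed down about 10 mm (3 N; the file's weight does not move it). z axis up; axes as the rail's.
- tube3 (a point): Centre of the mouth of clear tube 3 of the rack (counted from the lock block, 34 mm apart): mouth flared to about 15 mm, rim 21 mm outside, bore 10.6 mm, rim about 105 mm above the bench. Inside, a stiff rubber plug 60 mm down must be pushed down about 10 mm (3 N; the file's weight does not move it). z axis up; axes as the rail's.
- tube4 (a point): Centre of the mouth of clear tube 4 of the rack (counted from the lock block, 34 mm apart): mouth flared to about 15 mm, rim 21 mm outside, bore 10.6 mm, rim about 105 mm above the bench. Inside, a stiff rubber plug 60 mm down must be pushed down about 10 mm (3 N; the file's weight does not move it). z axis up; axes as the rail's.
- file_red: Needle file with a red handle (may be absent): steel blade 7 mm diameter and 70 mm long, then a black flange 20 mm wide and 3 mm thick, then a handle 15 mm diameter and 37 mm long; 110 mm in all. Origin: the blade's tip; z axis along the file towards the handle.
- file_yellow: Needle file with a yellow handle (may be absent): steel blade 7 mm diameter and 70 mm long, then a black flange 20 mm wide and 3 mm thick, then a handle 15 mm diameter and 37 mm long; 110 mm in all. Origin: the blade's tip; z axis along the file towards the handle.
- file_green: Needle file with a green handle (may be absent): steel blade 7 mm diameter and 70 mm long, then a black flange 20 mm wide and 3 mm thick, then a handle 15 mm diameter and 37 mm long; 110 mm in all. Origin: the blade's tip; z axis along the file towards the handle.
- file_blue: Needle file with a blue handle (may be absent): steel blade 7 mm diameter and 70 mm long, then a black flange 20 mm wide and 3 mm thick, then a handle 15 mm diameter and 37 mm long; 110 mm in all. Origin: the blade's tip; z axis along the file towards the handle.
- file_white: Needle file with a white handle (may be absent): steel blade 7 mm diameter and 70 mm long, then a black flange 20 mm wide and 3 mm thick, then a handle 15 mm diameter and 37 mm long; 110 mm in all. Origin: the blade's tip; z axis along the file towards the handle.
- pliers: Bystander, to be left alone: blue-handled pliers lying on the bench, about 140 mm long.
- spool: Bystander, to be left alone: orange solder spool, 56 mm across, 40 mm tall.
- jar: Bystander, to be left alone: small flux jar, 52 mm across, 60 mm tall.
- screwdriver: Bystander, to be left alone: screwdriver, 170 mm long.
- wirebrush: Bystander, to be left alone: hand brush, 180 mm long.

How it is judged:
By the outcome, as a careful person would: the job done as asked, in the order asked, and still so for the second after the job is handed in, with the robot touching nothing.
Of file_red, file_yellow, file_green, file_blue, file_white only 3 to 5 are there at a start; the rules pass over those that are not, and their reading is None.
At some moment in a run one of block may be knocked a few centimetres aside while the robot is not near it.
It also fails if it takes over 210 s, if anything falls off the work surface, if the arm or the gripper's body presses on something with over 40 N, if the wrist force passes 120 N, or if a joint passes its speed limit or range.

## Working session

There is one attempt and no reset: what is moved stays moved. The work goes in short steps, Python scripts to look and compute and a tool call to move; the robot and the scene stay as the last step left them, time stands still between calls to the robot, and variables do not carry over. Pictures are saved under pics/ and viewed, at most 15 in all, crops included, and the job is handed in when it is done.

Besides the shell and the picture viewer there is one more tool, called as name(argument=value, ...), one argument or row to a line, values as JSON. move_arm: Moves the arm, as the interface text tells. Its arguments: {"type":"object","properties":{"series":{"type":"array"},"grip_force":{"type":"number"}},"required":["series"]}

```bash
ls; mkdir -p pics
python3 - <<'E'
from workcell import *
import cv2
print(read_state())
for n in ["scene","side"]:
    im=read_camera(n); cv2.imwrite(f"pics/{n}0.png",im[:,:,::-1])
    c=calibration(n); print(n,c)
E
```

```text
pics
{'time': 0.0, 'q': array([ 1.29409366e+00,  2.64772854e-01,  1.60535887e+00,  2.76741102e-05,
        1.27366644e+00, -3.69057793e-02]), 'joint_vel': array([ 0.00241828, -0.00026339, -0.00094196,  0.00097639, -0.00014959,
       -0.00075035]), 'joint_torque': array([-3.13420287e-04, -5.15101361e+01, -3.67321944e+01, -3.50883602e-04,
        1.30033161e-02, -1.37649753e-06]), 'tool_pos': array([0.16010008, 0.65494048, 0.20105696]), 'tcp_rot': array([-0.37573838, -3.11866724,  0.00341502]), 'wrist_force': array([0.5500715 , 0.17751007, 0.52627575]), 'torque': array([-0.00834069, -0.0738592 ,  0.04656192]), 'grip_force': 0.0, 'width': 0.9991360612299246}
scene {'camera_matrix': array([[470.46173698,   0.        , 330.30305543],
       [  0.        , 470.46173698, 198.10708309],
       [  0.        ,   0.        ,   1.        ]]), 'rvec': array([ 1.28691898,  2.22613413, -0.9467762 ]), 'tvec': array([ 0.30691331, -0.26249891,  1.45934922])}
side {'camera_matrix': array([[393.71674324,   0.        , 326.71652958],
       [  0.        , 393.71674324, 192.6715622 ],
       [  0.        ,   0.        ,   1.        ]]), 'rvec': array([ 2.26503641, -0.38398191,  0.1852346 ]), 'tvec': array([-0.55469444,  0.15742016,  0.91175042])}
```

View pics/scene0.png

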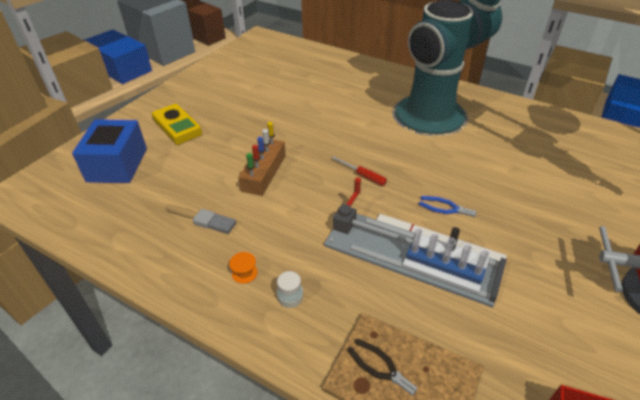

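View pics/side0.png

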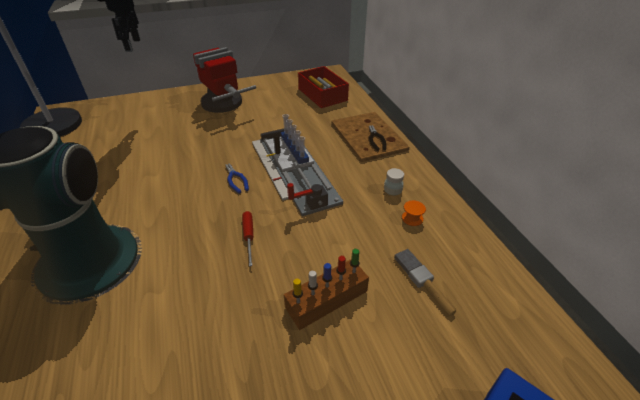

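The scene shows all five files, with handles at about (250,160), (255,152), (262,143), (266,134) and (270,128) for green, red, blue, white and yellow. The lock block is near (345,218) with the lever knob at (357,185), the post at (455,236), and the rail runs right to about (500,275). The side view shows the same things, with the lock block at (316,195) and the knob at (291,190).

```bash
cat > h.py <<'E'
from workcell import *
import cv2, numpy as np
from scipy.spatial.transform import Rotation as R
def P(c):
    return c["camera_matrix"]@np.c_[cv2.Rodrigues(c["rvec"])[0],c["tvec"]]
def plane(c,uv,z):
    "pixels -> world points at height z"
    uv=np.atleast_2d(np.array(uv,float)); p=P(c)
    H=np.c_[p[:,0],p[:,1],p[:,2]*z+p[:,3]]
    return cv2.perspectiveTransform(uv[None],np.linalg.inv(H))[0]
def tri(c1,a,c2,b):
    X=cv2.triangulatePoints(P(c1),P(c2),np.array(a,float).reshape(2,1),np.array(b,float).reshape(2,1))
    return (X[:3]/X[3]).ravel()
def proj(c,X):
    return cv2.projectPoints(np.atleast_2d(np.array(X,float)),c["rvec"],c["tvec"],c["camera_matrix"],None)[0][:,0]
def rel(target,yaw=None):
    "cm shift in tool axes from measured TCP to target"
    s=read_state(); r=R.from_rotvec(s["tcp_rot"])
    return r.inv().apply(np.array(target)-s["tool_pos"])*100
def blobs(im,lo,hi,amin=8):
    hsv=cv2.cvtColor(im,cv2.COLOR_RGB2HSV); m=cv2.inRange(hsv,lo,hi)
    n,l,st,ce=cv2.connectedComponentsWithStats(m)
    return [(st[i].tolist(),ce[i].round(1).tolist()) for i in range(1,n) if st[i,4]>=amin],l
E
python3 - <<'E'
from h import *
a,b=calibration("scene"),calibration("side")
for n,u,v in [("knob",(357,182),(291,186)),("lockblk",(345,211),(316,190)),("post",(456,232),(277,136)),
 ("green",(250,157),(356,252)),("red",(256,149),(341,262)),("blue",(261,141),(327,267)),("white",(266,133),(312,274)),("yellow",(270,126),(297,283)),("rail corner lockside",(327,243),(340,205))]:
    X=tri(a,u,b,v); print(n,X.round(3),np.hypot(*X[:2]).round(3), proj(a,X).round(0),proj(b,X).round(0))
s=read_state();print(R.from_rotvec(s["tcp_rot"]).as_matrix().round(3)); c=calibration("wrist"); Rm=cv2.Rodrigues(c["rvec"])[0]; print(c["camera_matrix"],-Rm.T@c["tvec"],Rm.round(3))
E
```

```text
knob [ 0.492 -0.002  0.094] 0.492 [[357. 182.]] [[291. 186.]]
lockblk [0.558 0.003 0.059] 0.558 [[345. 211.]] [[316. 190.]]
post [0.517 0.245 0.083] 0.572 [[456. 232.]] [[277. 136.]]
green [ 0.556 -0.26   0.108] 0.614 [[249. 157.]] [[355. 252.]]
red [ 0.519 -0.27   0.103] 0.585 [[255. 149.]] [[340. 261.]]
blue [ 0.489 -0.275  0.106] 0.561 [[261. 141.]] [[326. 267.]]
white [ 0.456 -0.283  0.107] 0.537 [[266. 133.]] [[311. 274.]]
yellow [ 0.424 -0.293  0.106] 0.515 [[270. 126.]] [[297. 283.]]
rail corner lockside [ 0.619 -0.011  0.   ] 0.619 [[326. 244.]] [[339. 204.]]
[[-0.971  0.238 -0.001]
 [ 0.238  0.971 -0.002]
 [ 0.    -0.002 -1.   ]]
[[302.78318524   0.         322.20082056]
 [  0.         302.78318524 196.69322477]
 [  0.           0.           1.        ]] [0.09461075 0.67238592 0.37243432] [[ 0.236  0.972 -0.002]
 [ 0.936 -0.227  0.267]
 [ 0.259 -0.065 -0.964]]
```

move_arm(
  series=[8.5,0,0,-5,0,0,0,8.5,-3.9,-4.4,-1,0,0,0,8.5,-3.9,-4.4,-1,0,0,0,8.5,-3.9,-4.4,-1,0,0,0,8.5,-3.9,-4.4,-1,0,0,0],
)

```text
time: 0.72
tool_pos: [0.2705, 0.4457, 0.2921]
tcp_rot: [0.375, 3.119, -0.001]
wrist_force: [1.0, -0.0, -0.2]
width: 0.99
grip_force: 0.0
```

move_arm(
  series=[8.5,-3.9,-4.4,0,0,0,0,8.5,-3.9,-4.4,0,0,0,0,8.5,-3.9,-4.4,0,0,0,0,8.5,-3.9,-4.4,0,0,0,0,8.5,-3.9,-4.4,0,0,0,0],
)

```text
time: 1.35
tool_pos: [0.4075, 0.1858, 0.2921]
tcp_rot: [0.375, 3.119, 0.0]
wrist_force: [1.3, 0.1, -0.1]
width: 0.998
grip_force: 0.0
```

move_arm(
  series=[8.5,-3,-4.4,0,0,0,0,8.5,0,0,0,0,0,0,8.5,0,0,0,0,0,0],
)

```text
time: 1.72
tool_pos: [0.4256, 0.138, 0.292]
tcp_rot: [-0.377, -3.118, -0.001]
wrist_force: [0.2, 0.3, 0.8]
width: 0.994
grip_force: 0.0
```

Run:
```python
from h import *
s=read_state(); c=calibration("wrist"); im=read_camera("wrist"); np.savez("w1",im=im,**c)
cv2.imwrite("pics/w1.png",im[:,:,::-1]); print(s["tool_pos"],s["tcp_rot"],s["time"])
```

```text
[0.42555698 0.13795683 0.29202733] [-3.77258428e-01 -3.11786170e+00 -7.11638936e-04] 1.725
```

View pics/w1.png

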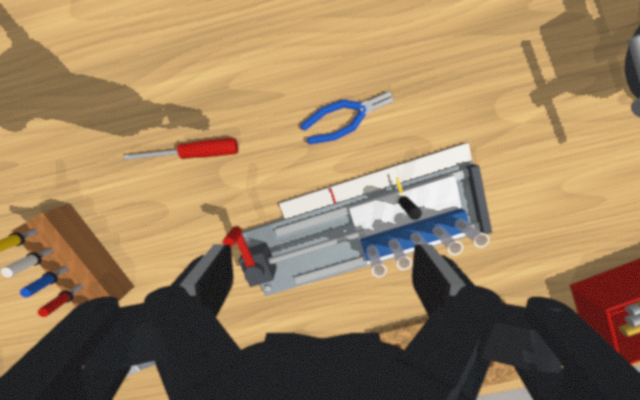

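The wrist view has the red mark at about (333,195), the yellow pointer at (398,186) and the post at (410,208). The tubes run from (376,268) to (480,240), the knob is at (233,236), the hinge near (256,266), and the block is at left around (70,250).

Run:
```python
from h import *
d=np.load("w1.npz"); im=d["im"]; c={k:d[k] for k in("camera_matrix","rvec","tvec")}
for n,lo,hi in [("yellow",(22,120,120),(34,255,255)),("red",(0,130,80),(6,255,255)),("red2",(174,130,80),(180,255,255))]:
    print(n,blobs(im,lo,hi,6)[0])
hsv=cv2.cvtColor(im,cv2.COLOR_RGB2HSV); m=cv2.inRange(hsv,(0,0,185),(180,45,255))
n,l,st,ce=cv2.connectedComponentsWithStats(m)
for i in range(1,n):
    if st[i,4]>60: print("white",st[i],ce[i].round(1), cv2.minAreaRect(np.argwhere(l==i)[:,::-1].astype(np.float32)))
print("ledge",plane(c,[(278,204),(468,145)],0.012).round(4))
print("mark",plane(c,[(333,195)],0.015), "ptr z.02/.07",plane(c,[(398.5,186)],0.02),plane(c,[(398.5,186)],0.07))
print("knob",plane(c,[(232,232),(240,238)],0.094), "tubes rim",plane(c,[(378,269),(481,240)],0.105),"posttop",plane(c,[(404,201)],0.087))
```

```text
yellow [([397, 179, 5, 14, 41], [399.0, 186.0]), ([0, 236, 20, 15, 199], [8.7, 242.1]), ([629, 328, 11, 6, 25], [634.1, 330.7])]
red [([177, 138, 61, 20, 920], [207.6, 147.8]), ([223, 227, 32, 40, 481], [239.3, 245.1]), ([571, 259, 69, 106, 3741], [611.1, 304.9]), ([38, 293, 32, 24, 271], [53.3, 304.7])]
red2 [([614, 291, 6, 6, 6], [616.5, 293.5]), ([623, 312, 4, 5, 6], [624.7, 313.8]), ([593, 323, 5, 4, 8], [595.2, 324.4])]
white [363  93  30  21 179] [376.8 103.2] ((378.0689697265625, 102.67241668701172), (10.956025123596191, 29.339862823486328), 68.19859313964844)
white [ 331  144  141   58 2261] [403.4 171.6] ((401.6495056152344, 172.3893585205078), (17.656574249267578, 143.58949279785156), 72.67208099365234)
white [ 402  172   61   39 1347] [437.1 193.5] ((436.7377624511719, 197.1868896484375), (33.76508331298828, 63.5684928894043), 70.90650939941406)
white [280 189  53  29 820] [306. 203.] ((305.9990539550781, 203.09706115722656), (16.209745407104492, 51.26946258544922), 72.12129974365234)
white [350 201  54  28 952] [374.1 213. ] ((377.07696533203125, 213.11538696289062), (26.
[... 484 characters left out ...]
ite [397 256  14  14  65] [403.7 263.6] ((403.70001220703125, 262.9000244140625), (11.180338859558105, 13.86362075805664), 63.43495178222656)
white [297 263  58  19 199] [323.9 272.4] ((325.33489990234375, 271.9495544433594), (4.118653774261475, 59.48101806640625), 73.3007583618164)
white [  1 267  12  10  86] [  6.8 271.9] ((7.000000953674316, 272.0000305175781), (11.31370735168457, 8.485280990600586), 45.0)
ledge [[0.4766 0.056 ]
 [0.4555 0.3536]]
mark [[0.48194059 0.14254667]] ptr z.02/.07 [[0.49029525 0.24163059]] [[0.47561648 0.23185858]]
knob [[0.47796251 0.00501751]
 [0.4885167  0.01257884]] tubes rim [[0.56967682 0.17956623]
 [0.56043069 0.31534165]] posttop [[0.49202163 0.23202778]]
```

move_arm(
  series=[8.5,0,0,0,0,0,-8.9,8.5,0,0,0,0,0,-8.9,8.5,-2.2,-4.4,2.4,0,0,0,8.5,-2.2,-4.4,2.4,0,0,0,8.5,-2.2,-4.4,2.4,0,0,0],
)

```text
time: 2.4
tool_pos: [0.5017, 0.0119, 0.2199]
tcp_rot: [-0.117, 3.139, 0.001]
wrist_force: [0.8, 0.7, -0.5]
width: 0.994
grip_force: 0.0
```

move_arm(
  series=[8.5,0,0,0,0,0,0,8.5,0,0,0,0,0,0],
)

```text
time: 2.65
tool_pos: [0.5008, 0.0124, 0.2203]
tcp_rot: [0.114, -3.139, -0.001]
wrist_force: [-0.7, 0.8, -0.5]
width: 0.994
grip_force: 0.0
```

Run:
```python
from h import *
s=read_state(); c=calibration("wrist"); im=read_camera("wrist"); np.savez("w2",im=im,**c)
cv2.imwrite("pics/w2.png",im[:,:,::-1]); print(s["tool_pos"],R.from_rotvec(s["tcp_rot"]).as_matrix().round(3))
print("red",blobs(im,(0,130,80),(6,255,255),6)[0],"yel",blobs(im,(22,120,120),(34,255,255),6)[0])
```

```text
[0.50082307 0.01238795 0.22034552] [[-0.997 -0.072 -0.001]
 [-0.072  0.997  0.001]
 [ 0.001  0.001 -1.   ]]
red [([263, 34, 75, 37, 1650], [300.2, 52.0]), ([422, 153, 3, 18, 37], [423.0, 161.5]), ([299, 158, 16, 56, 621], [308.1, 184.8]), ([14, 172, 46, 21, 554], [36.0, 182.7]), ([623, 340, 17, 30, 321], [632.7, 352.3])] yel [([0, 68, 18, 17, 243], [7.7, 76.7]), ([504, 164, 6, 19, 75], [506.8, 173.3])]
```

View pics/w2.png

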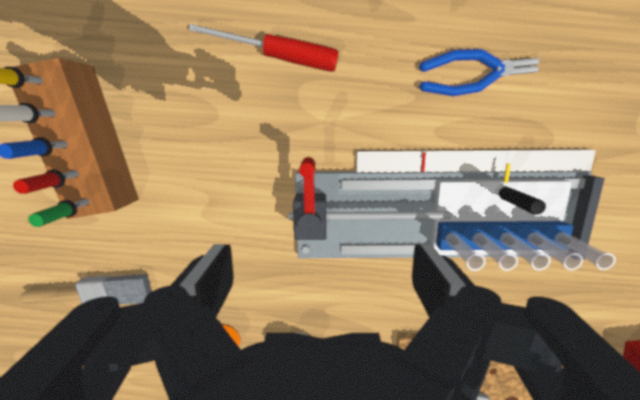

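The closer wrist view shows the knob top at about (307,166), the hinge near (310,205), the mark at (423,161), the pointer at (507,173), the post top at (538,205) and the tube mouths at (476..605,260).

Run:
```python
from h import *
d=np.load("w2.npz"); c={k:d[k] for k in("camera_matrix","rvec","tvec")}
y=np.radians(4.05); ex=np.array([np.cos(y),np.sin(y)]); ey=np.array([-np.sin(y),np.cos(y)])
for n,uv,z in [("knob top",(307.5,166),.094),("mark bar",(423,161.5),.015),("ledge ends",(357,161),.012),("",(594,160),.012),("ptr z20",(506.8,173),.02),("ptr z28",(506.8,173),.028),("ptr z72",(506.8,173),.072),("post top",(538,205),.087),("tube0",(476,260),.105),("tube4",(605,260),.105),("lockblk far top corners",(296,239),.054),("",(326,239),.054)]:
    X=plane(c,uv,z)[0]; print(n,X.round(4),"rail x,y",(X@ex).round(4),(X@ey).round(4))
print(plane(c,[(299,158),(315,158)],.094))
```

```text
knob top [ 0.4853 -0.0021] rail x,y 0.484 -0.0364
mark bar [0.4828 0.1389] rail x,y 0.4914 0.1044
ledge ends [0.4887 0.0568] rail x,y 0.4915 0.0222
 [0.4654 0.3547] rail x,y 0.4893 0.3209
ptr z20 [0.4887 0.2438] rail x,y 0.5047 0.2087
ptr z28 [0.4875 0.2388] rail x,y 0.5032 0.2037
ptr z72 [0.481  0.2109] rail x,y 0.4947 0.1764
post top [0.5101 0.2422] rail x,y 0.5259 0.2056
tube0 [0.5693 0.1796] rail x,y 0.5806 0.139
tube4 [0.5595 0.3141] rail x,y 0.5803 0.2738
lockblk far top corners [ 0.5818 -0.0119] rail x,y 0.5796 -0.053
 [0.5792 0.0241] rail x,y 0.5795 -0.0169
[[ 0.47802299 -0.01096798]
 [ 0.47686209  0.00475111]]
```

move_arm(
  series=[4,1.6,-1.3,3,0,0,0,4,0,0,4,0,0,0,4,0,0,4,0,0,0,4,0,0,4,0,0,0,4,0,0,0,0,0,0],
)

```text
time: 3.32
tool_pos: [0.4829, -0.0016, 0.0682]
tcp_rot: [0.115, -3.133, -0.001]
wrist_force: [0.5, 0.9, 0.2]
width: 0.466
grip_force: 0.0
```

move_arm(
  series=[0,0,0,0,0,0,0,0,0,0,0,0,0,0,0,0,0,0,0,0,0,0,0,0,0,0,0,0,0,0,0,0,0,0,0],
  grip_force=25,
)

```text
time: 3.95
tool_pos: [0.4875, -0.0033, 0.072]
tcp_rot: [-0.111, 3.137, 0.0]
wrist_force: [-0.4, 0.6, 6.2]
width: 0.001
grip_force: 3.2
```

Run:
```python
from h import *
im=read_camera("side"); w=read_camera("wrist")
a=cv2.resize(im[140:230,240:360],(800,600),interpolation=cv2.INTER_CUBIC)
cv2.imwrite("pics/s2.png",cv2.vconcat([cv2.resize(a,(480,300)),cv2.resize(w[100:300,160:480],(480,300))])[:,:,::-1])
```

```text
(no output)
```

View pics/s2.png

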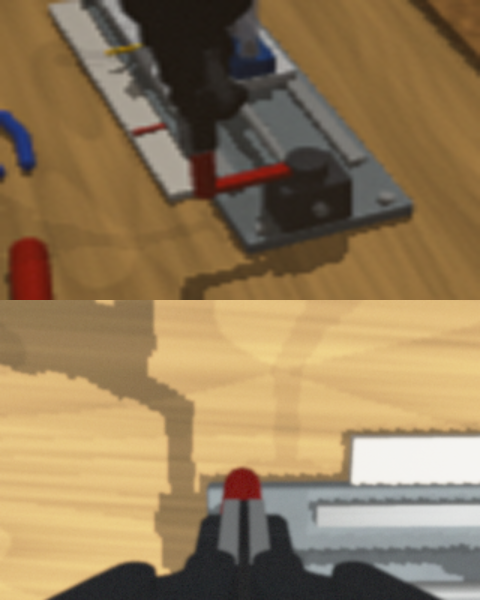

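The top half (side crop) shows the closed fingers above the red knob, with the knob and its lever below the tips. The bottom half (wrist crop) shows the knob top just past the fingertips at about (240,480). So the fingers are resting on the knob and my height for it was too high.

move_arm(
  series=[0,0,0,-2,0,0,0,4,0,0,-6,0,0,0,4,0,0,-6,0,0,0,4,0,0,0,0,0,0],
)

```text
time: 4.55
tool_pos: [0.4905, -0.0037, 0.2171]
tcp_rot: [-0.11, 3.127, -0.002]
wrist_force: [-0.1, 1.0, -0.2]
width: 0.468
grip_force: 0.0
```

Run:
```python
from h import *
d=np.load("w2.npz"); cw={k:d[k] for k in("camera_matrix","rvec","tvec")}
a,b=calibration("scene"),calibration("side")
c3=calibration("wrist"); im3=read_camera("wrist"); print("w3 red",blobs(im3,(0,130,80),(6,255,255),20)[0]); np.savez("w3",im=im3,**c3)
for n,c in(("scene",a),("side",b)):
    im=cv2.imread(f"pics/{n}0.png")[:,:,::-1].copy(); bl,l=blobs(im,(0,110,60),(8,255,255),8)
    for i,(st,ce) in enumerate(bl):
        if abs(st[0]-(350 if n=="scene" else 295))<25 and abs(st[1]-187)<25: 
            print(n,st,ce); print(cv2.cvtColor(im[st[1]-3:st[1]+st[3]+3,st[0]-3:st[0]+st[2]+3],cv2.COLOR_RGB2HSV)[:,:,1])
for z in (.06,.07,.08,.094):
    X=plane(cw,(307.5,166),z)[0]; print(z,proj(a,[*X,z]),proj(b,[*X,z]),proj(c3,[*X,z]))
```

```text
w3 red [([276, 42, 76, 36, 1658], [313.9, 59.7]), ([434, 161, 4, 17, 37], [435.8, 168.7]), ([315, 167, 16, 56, 616], [322.6, 193.7]), ([31, 182, 44, 23, 538], [52.0, 193.5]), ([628, 346, 12, 47, 332], [635.2, 370.9])]
scene [356, 166, 30, 19, 252] [371.2, 175.4]
[[125 125 122 122 127 125 128 125 124 127 124 125 121 124 125 125 121 125
  120 119 120 124 122 123 119 122 123 122 124 127 124 121 125 125 126 123]
 [110 119 123 122 123 122 128 132 128 126 124 123 123 125 125 124 128 128
  125 124 124 125 121 122 125 124 121 121 124 125 125 123 120 125 122 125]
 [ 83  99 107 121 125 134 140 141 141 135 128 123 126 123 126 123 126 125
  128 127 125 123 124 121 123 124 125 124 124 124 125 123 122 126 125 125]
 [ 51  67  83 104 133 150 167 166 162 149 137 133 126 131 128 122 126 125
  132 125 122 123 124 123 119 123 128 127 124 119 124 124 127 127 124 127]
 [ 42  45  59  88 131 167 202 201 195 177 162 149 143 135 126 129 127 125
  122 125 121 127 126 123 127 125 124 124 125 125 125 124 123 124 125 120]
 [ 65  52  49  84 139 186 211 210 201 213 193 179 171 158 148 137 134 129
  127 125 125 127 
[... 9244 characters left out ...]
  3   9  12  59  83  80  83  76  78  90  85  85  87]
 [128 137 144 147 148 149 153 152 152  99  21   6   9   9   6   9   3   6
    6   9   6  16  55  80  81  81  83  85  83  85  96  92]
 [146 151 148 150 149 147 145 148 145 120  52   7   9   9   6   6   6   3
    3   6   6  16  53  83  81  83  81  83  87  90  83  85]]
0.06 [[355.85897831 192.44692113]] [[291.15540627 196.37866491]] [[321.69352978 175.05335927]]
0.07 [[356.51826503 188.94584123]] [[290.24485125 193.47062051]] [[322.1094628  175.45763626]]
0.08 [[357.18468698 185.40687036]] [[289.32170487 190.52236303]] [[322.55209928 175.88786837]]
0.094 [[358.12988713 180.3874742 ]] [[288.00764432 186.3256409 ]] [[323.22177886 176.53878097]]
```

Run:
```python
from h import *
s=read_state(); c=calibration("wrist"); Rc=cv2.Rodrigues(c["rvec"])[0]; 
for n in("scene","side"):
    k=calibration(n); print(n,"cam at",(-cv2.Rodrigues(k["rvec"])[0].T@k["tvec"]).round(3))
Rt=R.from_rotvec(s["tcp_rot"]).as_matrix(); t=s["tool_pos"]
# world->cam = Rc X + tc ; tool->cam
Rtc=Rc@Rt; ttc=Rc@t+c["tvec"]; print("cam in tool",(-Rtc.T@ttc).round(4), "tilt axis", (Rtc.T[:,2]).round(3))
T2=np.array([0.4875,-.0033,.072]); R2=R.from_rotvec([-0.111,3.137,0]).as_matrix()
def pj(X): 
    p=c["camera_matrix"]@(Rtc@(R2.T@(np.array(X)-T2))+ttc); return (p[:2]/p[2]).round(1)
for z in(.05,.064,.08,.094):
    X=plane(dict(np.load("w2.npz")),(307.5,166),z)[0]; print(z,X.round(4),"knob at",pj([*X,z]))
print("tcp",pj(T2),"tips",pj(T2+R2@[0,0,.008]))
```

```text
scene cam at [1.228 0.344 0.817]
side cam at [ 0.324 -0.732  0.724]
cam in tool [ 0.0675  0.0009 -0.1713] tilt axis [-0.268  0.001  0.964]
0.05 [ 0.493  -0.0037] knob at [319.5 223.9]
0.064 [ 0.4906 -0.0032] knob at [320.3 228.3]
0.08 [ 0.4878 -0.0026] knob at [321.5 234.1]
0.094 [ 0.4853 -0.0021] knob at [322.7 240.2]
tcp [320.4 228.4] tips [320.5 223.8]
```

Run:
```python
from h import *
f=lambda im,x,y:cv2.resize(im[y:y+50,x:x+66],(396,300),interpolation=cv2.INTER_NEAREST)
w1,w3=np.load("w1.npz")["im"],np.load("w3.npz")["im"]
sc=cv2.imread("pics/scene0.png")[:,:,::-1]; sd=cv2.imread("pics/side0.png")[:,:,::-1]
cv2.imwrite("pics/knob.png",np.vstack([np.hstack([f(w1,210,220),f(w3,290,160)]),np.hstack([f(sc,325,170),f(sd,265,170)])])[:,:,::-1])
```

```text
(no output)
```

View pics/knob.png

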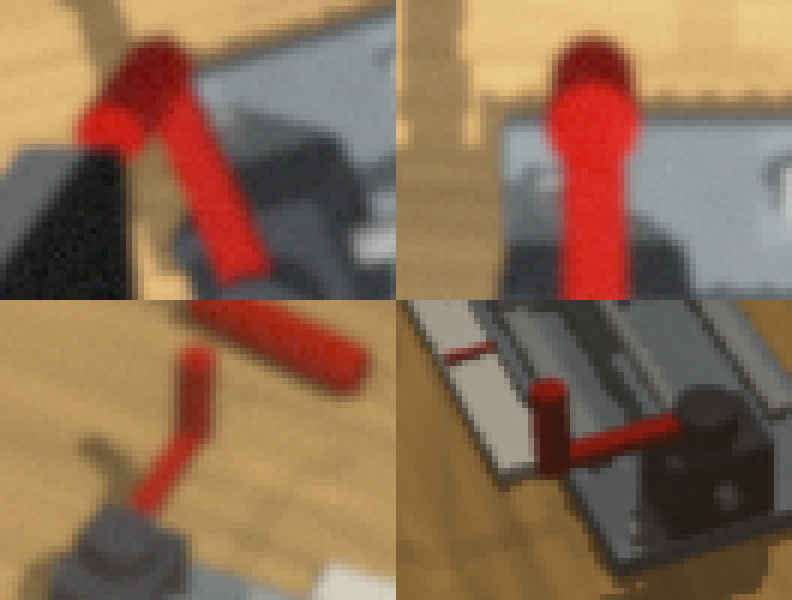

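The crops make the knob top clear. It is the bright disc at w3 (323.2,180.5), w1 (228.3,241.5), scene (358,179.5) and side (289.3,185). My earlier pixel included the dark side of the knob.

Run:
```python
from h import *
w1,w3=dict(np.load("w1.npz")),dict(np.load("w3.npz")); a,b=calibration("scene"),calibration("side")
pa,pb=(325+195/6,170+55/6),(265+148/6,170+85/6)
for c1,p1,c2,p2 in[(w1,(228.3,241.5),w3,(323.2,180.5)),(a,pa,b,pb),(w3,(323.2,180.5),b,pb),(w3,(323.2,180.5),a,pa)]:
    print(tri(c1,p1,c2,p2).round(4))
print(plane(w3,(323.2,180.5),.094))
for z in (.085,.09,.095): print(z,plane(w3,(323.2,180.5),z),proj(b,[*plane(w3,(323.2,180.5),z)[0],z]),pb)
s=read_state();print(s["tool_pos"],s["tcp_rot"])
```

```text
[ 0.4882 -0.002   0.0985]
[ 0.4894 -0.0024  0.1004]
[ 0.4893 -0.002   0.0995]
[ 0.4882 -0.0024  0.0998]
[[ 0.48936134 -0.00186059]]
0.085 [[ 0.4914589  -0.00168815]] [[290.54173491 188.45890645]] (289.6666666666667, 184.16666666666666)
0.09 [[ 0.49029359 -0.00178395]] [[289.99247924 187.05151406]] (289.6666666666667, 184.16666666666666)
0.095 [[ 0.48912828 -0.00187975]] [[289.43908965 185.63352904]] (289.6666666666667, 184.16666666666666)
[ 0.48828756 -0.00358761  0.21377649] [-1.10612521e-01  3.13295498e+00 -1.04285087e-03]
```

Run:
```python
import workcell
print([n for n in dir(workcell) if not n.startswith("__")], getattr(workcell,"tcp_to_tips",None))
from h import *
im=read_camera("wrist"); s=read_state(); c=calibration("wrist"); print(s["tool_pos"],s["width"])
Rt=R.from_rotvec(s["tcp_rot"]).as_matrix()
for zt in(.008,-.005,-.02,-.04):
    print(zt,proj(c,[s["tool_pos"]+Rt@[x,y,zt] for x in(.011,-.011) for y in(-.02,.02)]).round(0).tolist())
cv2.imwrite("pics/w4.png",cv2.resize(im[150:330,180:460],(784,504))[:,:,::-1])
```

```text
['MotionError', 'calibration', 'finish_job', 'read_camera', 'read_state', 'tcp_to_tips'] 0.008
[ 0.48652367 -0.00344747  0.21128792] 0.46624549519211655
0.008 [[288.0, 207.0], [353.0, 207.0], [289.0, 240.0], [352.0, 240.0]]
-0.005 [[286.0, 214.0], [355.0, 214.0], [287.0, 249.0], [354.0, 249.0]]
-0.02 [[283.0, 223.0], [358.0, 223.0], [284.0, 260.0], [357.0, 261.0]]
-0.04 [[277.0, 238.0], [363.0, 238.0], [279.0, 280.0], [361.0, 280.0]]
```

View pics/w4.png

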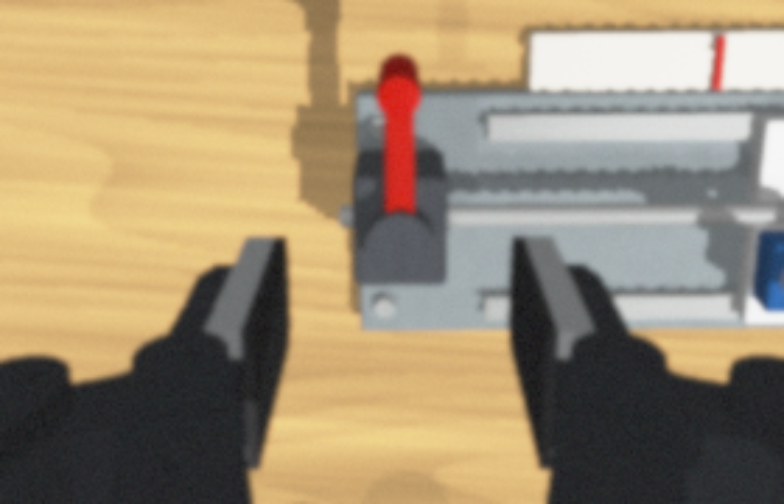

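The fingertip corners are at crop (285,240) and (515,240), i.e. pixels (282,236) and (364,236). They sit about 35 mm behind the reported TCP, and the fingers touched the knob top (z≈0.0995) with TCP z at 0.072, which fits. I'll use this measured offset.

move_arm(
  series=[4,-0.2,0.1,5,0,0,0,4,0,0,5,0,0,0,4,0,0,5,0,0,0,4,0,0,1.6,0,0,0,4,0,0,0,0,0,0],
)

```text
time: 5.28
tool_pos: [0.4861, -0.0021, 0.0427]
tcp_rot: [0.111, -3.135, -0.001]
wrist_force: [0.0, 0.1, -0.3]
width: 0.464
grip_force: 0.0
```

move_arm(
  series=[0,0,0,0,0,0,0,0,0,0,0,0,0,0,0,0,0,0,0,0,0,0,0,0,0,0,0,0,0,0,0,0,0,0,0],
  grip_force=25,
)

```text
time: 5.9
tool_pos: [0.4901, -0.0039, 0.0466]
tcp_rot: [-0.112, 3.135, -0.005]
wrist_force: [-0.0, -6.9, -1.7]
width: 0.173
grip_force: 26.6
```

move_arm(
  series=[0,-0.106,-1.216,0,0,0,-10,0,-0.106,-1.216,0,0,0,-10,0,-0.106,-1.216,0,0,0,-10,0,-0.106,-1.216,0,0,0,-10,0,-0.106,-1.216,0,0,0,-10],
)

```text
time: 6.52
tool_pos: [0.5141, -0.0431, 0.0449]
tcp_rot: [1.381, -2.786, 0.058]
wrist_force: [-20.4, -23.7, 9.0]
width: 0.173
grip_force: 28.4
```

move_arm(
  series=[0,-0.106,-1.216,0,0,0,-10,0,-0.106,-1.216,0,0,0,-10,0,-0.106,-1.216,0,0,0,-10,0,-0.106,-1.216,0,0,0,-10,0,-0.02,-0.3,0,0,0,-2],
)

```text
time: 7.15
tool_pos: [0.5489, 0.0499, 0.0083]
tcp_rot: [1.999, -2.204, 0.381]
wrist_force: [0.4, -0.2, 0.2]
width: 0.002
grip_force: 0.0
```

move_arm(
  series=[0,0,0,0,0,0,0,0,0,0,0,0,0,0],
)

```text
time: 7.4
tool_pos: [0.5488, 0.0474, 0.0084]
tcp_rot: [1.993, -2.21, 0.38]
wrist_force: [-0.6, -0.3, 0.4]
width: -0.003
grip_force: 0.0
```

Run:
```python
from h import *
im=read_camera("side"); cv2.imwrite("pics/s3.png",cv2.resize(im[120:240,230:390],(640,480),interpolation=cv2.INTER_CUBIC)[:,:,::-1])
```

```text
(no output)
```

View pics/s3.png

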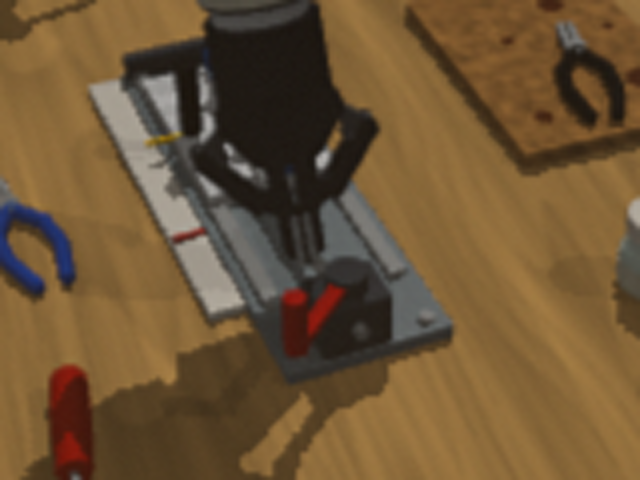

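The lever is now about halfway open, near crop (295,320). The gripper slipped off it and sits tilted beside the lock block, so I'll check the joints.

Run:
```python
from h import *
s=read_state(); print(s["q"].round(3),s["tool_pos"].round(4),s["wrist_force"].round(1)); print(R.from_rotvec(s["tcp_rot"]).as_matrix().round(3))
c=calibration("wrist"); print("cam",(-cv2.Rodrigues(c["rvec"])[0].T@c["tvec"]).round(3))
```

```text
[ 0.237  0.248  2.054 -0.38   0.881 -2.552] [0.5487 0.0472 0.0083] [-0.9  0.2 -0.1]
[[-0.112 -0.992  0.063]
 [-0.956  0.09  -0.279]
 [ 0.272 -0.091 -0.958]]
cam [0.531 0.031 0.191]
```

move_arm(
  series=[0,0,0,-4,0,0,0,0,0,0,-4,0,0,0,0,0,0,-4,0,0,0,0,0,0,-4,0,0,10,0,0,0,0,0,0,10],
)

```text
time: 8.07
tool_pos: [0.5389, 0.0992, 0.1628]
tcp_rot: [1.584, -2.573, 0.438]
wrist_force: [0.8, -0.5, 0.8]
width: -0.002
grip_force: 0.0
```

move_arm(
  series=[0,0,0,0,0,0,10,0,0,0,0,0,0,10,0,0,0,0,0,0,10,4,0,0,0,0,0,10,4,0,0,0,0,0,0],
)

```text
time: 8.7
tool_pos: [0.5359, 0.0976, 0.1581]
tcp_rot: [-0.636, 3.034, -0.471]
wrist_force: [-0.4, -0.1, 1.2]
width: 0.418
grip_force: 0.0
```

```bash
cat >> h.py <<'E'
def desired(yang):
    "tool down, closing line (tool y) at yang degrees in world"
    a=np.radians(yang); y=np.array([np.cos(a),np.sin(a),0]); z=np.array([0,0,-1.]); return R.from_matrix(np.c_[np.cross(y,z),y,z])
def plan(target,yang):
    s=read_state(); r=R.from_rotvec(s["tcp_rot"]); d=r.inv()*desired(yang)
    print("pos",s["tool_pos"].round(4),"q6",s["q"][5].round(2),"shift cm now-axes",(r.inv().apply(target-s["tool_pos"])*100).round(2),"final-axes",(desired(yang).inv().apply(target-s["tool_pos"])*100).round(2),"rotvec deg",np.degrees(d.as_rotvec()).round(1),"t",s["time"])
E
python3 - <<'E'
from h import *
s=read_state(); m=R.from_rotvec(s["tcp_rot"]).as_matrix(); ya=np.degrees(np.arctan2(m[1,1],m[0,1])); print(m.round(3),ya,s["q"].round(2)); plan(s["tool_pos"],ya)
E
```

```text
[[-0.918 -0.392  0.067]
 [-0.394  0.872 -0.29 ]
 [ 0.055 -0.292 -0.955]] 114.18871246232217 [ 0.34  0.08  1.94 -0.32  1.18 -1.51]
pos [0.5359 0.0976 0.1581] q6 -1.51 shift cm now-axes [0. 0. 0.] final-axes [0. 0. 0.] rotvec deg [-17.   -3.3  -0.5] t 8.7
```

move_arm(
  series=[4,0,0,-2,-8.5,-1.65,0,4,0,0,-2,-8.5,-1.65,0,4,0,0,0,0,0,10.4,4,0,0,0,0,0,10.4,4,0,0,0,0,0,10.4],
)

```text
time: 9.32
tool_pos: [0.5339, 0.1063, 0.197]
tcp_rot: [0.211, 3.133, 0.001]
wrist_force: [0.6, 0.5, -0.4]
width: 0.469
grip_force: 0.0
```

move_arm(
  series=[4,0,0,0,0,0,10.4,4,0,0,0,0,0,10.4,4,0,0,0,0,0,10.4,4,0,0,0,0,0,10.4,4,0,0,0,0,0,10.4],
)

```text
time: 9.95
tool_pos: [0.5338, 0.1066, 0.1968]
tcp_rot: [1.563, 2.724, 0.002]
wrist_force: [-1.3, 0.3, -0.4]
width: 0.469
grip_force: 0.0
```

move_arm(
  series=[4,0,0,0,0,0,10.4,4,0,0,0,0,0,10.4,4,0,0,0,0,0,10.4,4,0,0,0,0,0,10.4,4,0,0,0,0,0,10.4],
)

```text
time: 10.58
tool_pos: [0.5338, 0.1066, 0.1968]
tcp_rot: [2.599, 1.764, 0.002]
wrist_force: [0.7, -0.6, -0.4]
width: 0.469
grip_force: 0.0
```

move_arm(
  series=[4,0,0,0,0,0,10.4,4,0,0,0,0,0,10.4,4,0,0,0,0,0,0],
)

```text
time: 10.95
tool_pos: [0.5338, 0.1067, 0.1968]
tcp_rot: [2.871, 1.276, 0.002]
wrist_force: [-0.1, 0.1, -0.0]
width: 0.465
grip_force: 0.0
```

Run:
```python
from h import *
plan(np.array([.51,-.05,.19]),-41)
```

```text
pos [0.5338 0.1067 0.1968] q6 0.89 shift cm now-axes [-13.23   8.73   0.67] final-axes [-13.39   8.49   0.68] rotvec deg [ 0.  -0.1 -1.1] t 10.95
```

move_arm(
  series=[4,-4.4,2.9,0,0,0,0,4,-4.4,2.9,0,0,0,0,4,-4.4,2.9,0.5,0,0,-1,4,0,0,0,0,0,0,4,0,0,0,0,0,0],
)

```text
time: 11.58
tool_pos: [0.5094, -0.049, 0.1916]
tcp_rot: [-2.861, -1.297, -0.003]
wrist_force: [0.4, -0.1, 0.3]
width: 0.473
grip_force: 0.0
```

Run:
```python
from h import *
s=read_state(); c=calibration("wrist"); im=read_camera("wrist"); np.savez("w5",im=im,**c)
print(s["tool_pos"],s["q"][5],[b for b in blobs(im,(0,130,80),(6,255,255),60)[0]])
print("expected knob at 45deg", proj(c,[[.5127,-.050,.0995],[.5586,.0027,.07]]).round(0))
cv2.imwrite("pics/w5.png",cv2.resize(im[80:330,150:490],(748,550))[:,:,::-1])
```

```text
[ 0.50936925 -0.04896134  0.1916448 ] 0.5733391334317584 [([182, 49, 15, 18, 75], [188.7, 57.2]), ([314, 126, 18, 73, 876], [322.8, 162.8]), ([194, 200, 56, 61, 1339], [221.6, 229.6])]
expected knob at 45deg [[326. 190.]
 [326. 110.]]
```

View pics/w5.png

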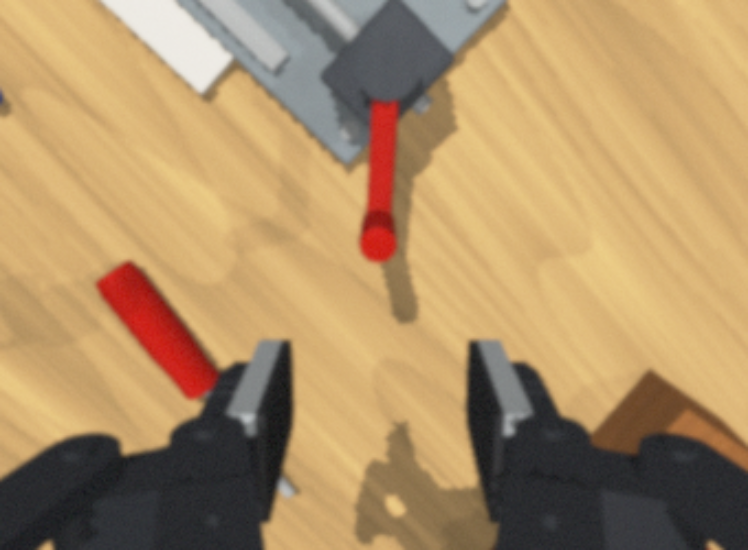

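The lever is near 45°, with the knob top at crop (378,242), i.e. pixel (321.8,190), between the two fingers.

Run:
```python
from h import *
c=dict(np.load("w5.npz")); k=plane(c,(321.8,190),.0995)[0]; h=np.array([.5586,.0027]); d=k-h
print(k,np.hypot(*d),np.degrees(np.arctan2(d[1],d[0]))%360-184.05); plan(np.array([*k,.042]),-41)
```

```text
[ 0.51000584 -0.04706621] 0.06955622369164915 41.632697275968184
pos [ 0.5095 -0.0484  0.1917] q6 0.57 shift cm now-axes [ 0.1  -0.06 14.97] final-axes [ 0.13 -0.05 14.97] rotvec deg [ 0.  -0.1 -0.2] t 11.625
```

move_arm(
  series=[4,0.1,0,5,0,0,0,4,0,0,5,0,0,0,4,0,0,5,0,0,0,4,0,0,0,0,0,0,4,0,0,0,0,0,0],
)

```text
time: 12.25
tool_pos: [0.5117, -0.0474, 0.0431]
tcp_rot: [2.86, 1.298, 0.005]
wrist_force: [0.5, -0.7, 0.4]
width: 0.461
grip_force: 0.0
```

move_arm(
  series=[0,0,0,0,0,0,0,0,0,0,0,0,0,0,0,0,0,0,0,0,0,0,0,0,0,0,0,0],
)

```text
time: 12.75
tool_pos: [0.5125, -0.0481, 0.0443]
tcp_rot: [2.86, 1.295, 0.009]
wrist_force: [-0.9, 2.0, 7.2]
width: 0.172
grip_force: 26.2
```

move_arm(
  series=[0,0.106,1.216,0,0,0,-10,0,0.106,1.216,0,0,0,-10,0,0.106,1.216,0,0,0,-10,0,0.106,1.216,0,0,0,-10,0,0.106,1.216,0,0,0,-8],
)

```text
time: 13.38
tool_pos: [0.5636, -0.0658, 0.0436]
tcp_rot: [-2.078, -2.35, 0.009]
wrist_force: [-32.1, -4.6, 34.0]
width: 0.178
grip_force: 30.2
```

move_arm(
  series=[0,0,0,0,0,0,0,0,0,0,0,0,0,0],
)

```text
time: 13.62
tool_pos: [0.5632, -0.0657, 0.0439]
tcp_rot: [-2.084, -2.345, 0.008]
wrist_force: [-15.6, -2.1, 19.1]
width: 0.174
grip_force: 27.8
```

move_arm(
  series=[4,0,0,0,0,0,0,4,0,0,0,0,0,0,4,0,0,-5,0,0,0,4,0,0,-6,0,0,0,4,0,0,-6,0,0,-10],
)

```text
time: 14.25
tool_pos: [0.5668, -0.0647, 0.2131]
tcp_rot: [1.869, 2.524, 0.002]
wrist_force: [0.5, 0.0, -0.3]
width: 0.471
grip_force: 0.0
```

move_arm(
  series=[5,0,0,0,0,0,-10,5,0,0,0,0,0,-10,5,0,0,0,0,0,-10,5,0,0,0,0,0,-10,5,0,0,0,0,0,-10],
)

```text
time: 14.88
tool_pos: [0.5671, -0.0648, 0.2116]
tcp_rot: [0.625, 3.077, 0.001]
wrist_force: [-0.2, 0.5, 0.3]
width: 0.585
grip_force: 0.0
```

move_arm(
  series=[5,0,0,0,0,0,-10,5,0,0,0,0,0,-10,5,0,0,0,0,0,-7,5,0,0,0,0,0,0,5,0,0,0,0,0,0],
)

```text
time: 15.5
tool_pos: [0.5669, -0.0648, 0.2116]
tcp_rot: [-0.099, 3.139, 0.001]
wrist_force: [-0.0, 0.4, 0.0]
width: 0.585
grip_force: 0.0
```

Run:
```python
from h import *
plan(np.array([.515,.205,.20]),94.05)
```

```text
pos [ 0.5669 -0.0648  0.2116] q6 -1.79 shift cm now-axes [ 3.49 27.25  1.16] final-axes [ 3.28 27.28  1.16] rotvec deg [ 0.   0.1 -0.4] t 15.5
```

move_arm(
  series=[5,0.7,5.45,0.2,0,0,0,5,0.7,5.45,0.2,0,0,0,5,0.7,5.45,0.2,0,0,0,5,0.7,5.45,0.2,0,0,0,5,0.7,5.45,0.2,0,0,-0.4],
)

```text
time: 16.12
tool_pos: [0.5139, 0.2066, 0.2018]
tcp_rot: [-0.11, 3.138, 0.001]
wrist_force: [0.7, -0.1, -0.1]
width: 0.585
grip_force: 0.0
```

move_arm(
  series=[5,0,0,0,0,0,0,5,0,0,0,0,0,0],
)

```text
time: 16.38
tool_pos: [0.5142, 0.2048, 0.2016]
tcp_rot: [-0.113, 3.138, -0.0]
wrist_force: [0.0, -0.3, -0.0]
width: 0.583
grip_force: 0.0
```

Run:
```python
from h import *
s=read_state(); c=calibration("wrist"); im=read_camera("wrist"); np.savez("w6",im=im,**c)
print(s["tool_pos"],[b for b in blobs(im,(0,130,80),(6,255,255),10)[0]],blobs(im,(22,120,120),(34,255,255),6)[0])
cv2.imwrite("pics/w6.png",cv2.resize(im[100:330,130:510],(760,460))[:,:,::-1])
```

```text
[0.51418755 0.20477431 0.20155227] [([71, 0, 93, 42, 2044], [117.8, 19.9]), ([268, 131, 3, 20, 42], [269.3, 140.3]), ([26, 200, 90, 26, 995], [66.8, 209.8]), ([555, 322, 85, 50, 2540], [608.2, 344.1]), ([637, 385, 3, 6, 11], [638.4, 387.1])] [([353, 143, 4, 25, 78], [354.4, 155.4]), ([626, 373, 14, 10, 51], [633.5, 378.8])]
```

View pics/w6.png

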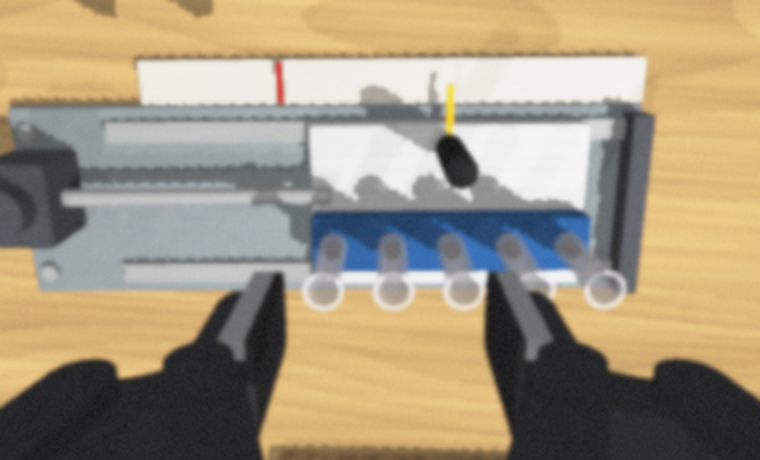

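The view shows the mark at about (269,140), the pointer at (354,155), the post top near crop (462,170), i.e. pixel (361,185), and the tube rims at crop row 290.

Run:
```python
from h import *
w2,w6=dict(np.load("w2.npz")),dict(np.load("w6.npz"))
print("post",tri(w2,(540,206),w6,(361,185)), plane(w6,(361,185),.087),"ptr tri",tri(w2,(506.8,173.3),w6,(354.4,155.4)), "mark",tri(w2,(423,161.5),w6,(269.3,140.3)))
t0,t4=plane(w6,[(130+323/2,100+290/2),(130+605/2,100+288/2)],.105); print("t0,t4",t0,t4,np.hypot(*(t4-t0)))
y=np.radians(4.05); ey=np.array([-np.sin(y),np.cos(y)])
print("mark y",plane(w6,(269.3,140.3),.0135)@ey,"ptr y",[plane(w6,(354.4,155.4),z)@ey for z in(.015,.02,.025,.03)])
p=plane(w6,(361,185),.087)[0]; plan(np.array([*p,.03]),94.05)
```

```text
post [0.51081396 0.24309343 0.08905839] [[0.5116093  0.24339925]] ptr tri [0.49004193 0.24141739 0.02424918] mark [0.4833168  0.14079038 0.00947683]
t0,t4 [0.57131745 0.18050942] [0.56034164 0.3154448 ] 0.13538103465824558
mark y [0.10702587] ptr y [array([0.20706377]), array([0.20652858]), array([0.2059934]), array([0.20545822])]
pos [0.5144 0.2042 0.2016] q6 -1.31 shift cm now-axes [ 0.02  3.94 17.16] final-axes [ 0.    3.93 17.16] rotvec deg [-0.   0.1  0. ] t 16.425
```

move_arm(
  series=[5,0,3.9,2,0,0,0,5,0,0,5,0,0,0,5,0,0,5,0,0,0,5,0,0,5,0,0,0,5,0,0,0,0,0,0],
)

```text
time: 17.05
tool_pos: [0.5077, 0.2404, 0.0272]
tcp_rot: [0.108, -3.131, 0.006]
wrist_force: [-0.6, -1.2, -0.1]
width: 0.587
grip_force: 0.0
```

move_arm(
  series=[0,0,0,0,0,0,0,0,0,0,0,0,0,0,0,0,0,0,0,0,0,0,0,0,0,0,0,0,0,0,0,0,0,0,0],
  grip_force=50,
)

```text
time: 17.68
tool_pos: [0.5143, 0.2437, 0.0348]
tcp_rot: [-0.113, 3.133, 0.001]
wrist_force: [0.9, -5.8, 6.9]
width: 0.19
grip_force: 49.3
```

move_arm(
  series=[0,0,-2.3,0,0,0,0,0,0,-2.3,0,0,0,0,0,0,-2.3,0,0,0,0,0,0,-2.3,0,0,0,0,0,0,0,0,0,0,0],
)

```text
time: 18.3
tool_pos: [0.5216, 0.1519, 0.0348]
tcp_rot: [-0.111, 3.131, 0.002]
wrist_force: [1.7, -5.1, 6.5]
width: 0.189
grip_force: 50.2
```

move_arm(
  series=[0,0,0,0,0,0,0,0,0,0,0,0,0,0],
)

```text
time: 18.55
tool_pos: [0.5216, 0.1518, 0.0348]
tcp_rot: [-0.113, 3.132, -0.0]
wrist_force: [2.3, -5.2, 8.0]
width: 0.19
grip_force: 50.3
```

```bash
cat >> h.py <<'E'
def markptr(im=None,c=None):
    c=c or calibration("wrist"); im=read_camera("wrist") if im is None else im
    r=[b for b in blobs(im,(0,120,70),(8,255,255),8)[0] if b[0][2]<9 and b[0][3]>8]; yv=[b for b in blobs(im,(22,110,110),(34,255,255),8)[0] if b[0][2]<12]
    y=np.radians(4.05); ey=np.array([-np.sin(y),np.cos(y)])
    print("mark",[(b,(plane(c,b[1],.010)@ey).round(4)) for b in r],"\nptr",[(b,(plane(c,b[1],.0245)@ey).round(4)) for b in yv]); return im
E
python3 - <<'E'
from h import *
im=markptr(); np.savez("w7",im=im,**calibration("wrist"))
E
```

```text
mark [(([305, 141, 6, 37, 174], [307.9, 157.5]), array([0.1063])), (([0, 280, 8, 23, 115], [2.1, 290.8]), array([-0.1201]))] 
ptr [(([318, 163, 8, 39, 259], [321.7, 182.6]), array([0.1153]))]
```

move_arm(
  series=[0,0,-0.45,0,0,0,0,0,0,-0.45,0,0,0,0,0,0,0,0,0,0,0,0,0,0,0,0,0,0,0,0,0,0,0,0,0],
)

```text
time: 19.23
tool_pos: [0.5222, 0.1457, 0.0348]
tcp_rot: [-0.112, 3.131, 0.007]
wrist_force: [1.1, 4.9, 5.7]
width: 0.189
grip_force: 50.1
```

Run:
```python
from h import *
im=markptr(); cv2.imwrite("pics/w8.png",cv2.resize(im[130:230,270:370],(500,500),interpolation=cv2.INTER_CUBIC)[:,:,::-1])
```

```text
mark [(([315, 141, 5, 37, 138], [316.7, 155.5]), array([0.106]))] 
ptr [(([318, 163, 8, 47, 305], [321.7, 185.9]), array([0.1092]))]
```

View pics/w8.png

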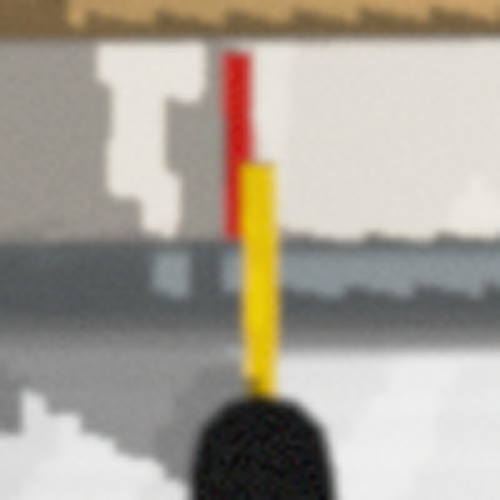

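The mark (crop x≈237, pixel 317.4) still lies left of the pointer (crop x≈258, pixel 321.6), about 3 mm to go.

move_arm(
  series=[0,0,-0.2,0,0,0,0,0,0,-0.18,0,0,0,0,0,0,0,0,0,0,0,0,0,0,0,0,0,0],
)

```text
time: 19.77
tool_pos: [0.5224, 0.1424, 0.0348]
tcp_rot: [-0.111, 3.131, 0.008]
wrist_force: [0.8, 7.1, 5.7]
width: 0.194
grip_force: 50.1
```

```bash
cat >> h.py <<'E'
def cols(im,rows_m=(140,160),rows_p=(168,195)):
    hsv=cv2.cvtColor(im,cv2.COLOR_RGB2HSV).astype(int)
    red=cv2.inRange(hsv.astype(np.uint8),(0,120,70),(8,255,255)); yel=cv2.inRange(hsv.astype(np.uint8),(22,110,110),(34,255,255))
    for n,m,(a,b) in(("mark",red,rows_m),("ptr",yel,rows_p)):
        yy,xx=np.nonzero(m[a:b,250:400]); c=calibration("wrist"); print(n,len(xx),"col",(xx.mean()+250).round(2),"row",(yy.mean()+a).round(1),"raily",(plane(c,(xx.mean()+250,yy.mean()+a),.010 if n=="mark" else .0245)@np.array([-.0706,.9975])).round(4))
E
python3 - <<'E'
from h import *
im=read_camera("wrist"); cols(im)
E
```

```text
mark 95 col 322.0 row 150.0 raily [0.1062]
ptr 184 col 321.59 row 182.0 raily [0.1059]
```

move_arm(
  series=[0,0,0.2,0,0,0,0,0,0,0,0,0,0,0,4,0,0,0,0,0,0,4,0,0,0,0,0,0,4,0,0,0,0,0,0],
)

```text
time: 20.45
tool_pos: [0.5184, 0.1413, 0.0313]
tcp_rot: [-0.113, 3.139, 0.001]
wrist_force: [-0.2, -0.9, 0.4]
width: 0.467
grip_force: 0.0
```

move_arm(
  series=[4,0,0,-5,0,0,0,4,0,0,-6,0,0,0,4,0,0,-6,0,0,0,4,0,0,0,0,0,0,4,0,0,0,0,0,0],
)

```text
time: 21.08
tool_pos: [0.5184, 0.1412, 0.2012]
tcp_rot: [-0.113, 3.139, 0.001]
wrist_force: [-0.0, -0.2, -1.0]
width: 0.471
grip_force: 0.0
```

Run:
```python
from h import *
im=markptr(); np.savez("w9",im=im,**calibration("wrist")); plan(np.array([.563,-.0657,.2]),4.05)
```

```text
mark [(([322, 132, 3, 10, 25], [323.1, 136.7]), array([0.1064]))] 
ptr [(([321, 143, 5, 26, 84], [322.7, 155.3]), array([0.1059])), (([632, 376, 8, 8, 16], [636.1, 379.4]), array([0.5568]))]
pos [0.5176 0.141  0.1999] q6 -1.42 shift cm now-axes [-3.050e+00 -2.094e+01 -1.000e-02] final-axes [-2.094e+01  3.070e+00 -1.000e-02] rotvec deg [-0.1 -0.1 90.1] t 21.125
```

move_arm(
  series=[4,-0.76,-5.23,0,0,0,0,4,-0.76,-5.23,0,0,0,0,4,-0.76,-5.23,0,0,0,0,4,-0.76,-5.23,0,0,0,0,4,0,0,0,0,0,10],
)

```text
time: 21.75
tool_pos: [0.5628, -0.0687, 0.1984]
tcp_rot: [-0.175, -3.133, -0.0]
wrist_force: [0.1, 0.4, -0.1]
width: 0.471
grip_force: 0.0
```

move_arm(
  series=[4,0,0,0,0,0,10,4,0,0,0,0,0,10,4,0,0,0,0,0,10,4,0,0,0,0,0,10,4,0,0,0,0,0,10],
)

```text
time: 22.38
tool_pos: [0.5622, -0.065, 0.1983]
tcp_rot: [-1.478, -2.767, 0.001]
wrist_force: [0.9, -0.1, 0.0]
width: 0.471
grip_force: 0.0
```

move_arm(
  series=[4,0,0,0,0,0,10,4,0,0,0,0,0,10,4,0,0,0,0,0,10,4,0,0,0,0,0,0,4,0,0,0,0,0,0],
)

```text
time: 23.0
tool_pos: [0.5632, -0.0651, 0.1999]
tcp_rot: [-2.136, -2.301, 0.001]
wrist_force: [-0.1, 0.1, 0.2]
width: 0.473
grip_force: 0.0
```

Run:
```python
from h import *
s=read_state(); c=calibration("wrist"); im=read_camera("wrist"); print(blobs(im,(0,130,80),(6,255,255),60)[0]); print("exp top",proj(c,[.563,-.0657,.0995])); plan(np.array([.5634,-.0657,.042]),4.05)
```

```text
[([144, 83, 27, 77, 1723], [156.6, 120.3]), ([315, 129, 16, 71, 818], [322.2, 164.9])]
exp top [[321.73420129 190.37581057]]
pos [ 0.5634 -0.0651  0.2004] q6 -0.23 shift cm now-axes [-7.000e-02  1.000e-02  1.584e+01] final-axes [-6.000e-02 -1.000e-02  1.584e+01] rotvec deg [-0.1 -0.   0.2] t 23.05
```

move_arm(
  series=[4,0,0,5,0,0,0,4,0,0,5,0,0,0,4,0,0,5.8,0,0,0,4,0,0,0,0,0,0,4,0,0,0,0,0,0],
)

```text
time: 23.68
tool_pos: [0.5655, -0.0654, 0.0451]
tcp_rot: [2.138, 2.299, 0.003]
wrist_force: [0.9, -1.0, -0.0]
width: 0.467
grip_force: 0.0
```

move_arm(
  series=[0,0,0,0,0,0,0,0,0,0,0,0,0,0,0,0,0,0,0,0,0,0,0,0,0,0,0,0],
  grip_force=25,
)

```text
time: 24.18
tool_pos: [0.5635, -0.0659, 0.0466]
tcp_rot: [2.139, 2.3, -0.001]
wrist_force: [-9.6, -1.2, 9.6]
width: 0.177
grip_force: 25.4
```

move_arm(
  series=[0,0.106,-1.216,0,0,0,10,0,0.106,-1.216,0,0,0,10,0,0.106,-1.216,0,0,0,10,0,0.106,-1.216,0,0,0,10,0,0.106,-1.216,0,0,0,10],
)

```text
time: 24.8
tool_pos: [0.5101, -0.046, 0.0467]
tcp_rot: [2.91, 1.171, 0.005]
wrist_force: [-3.2, -4.3, 4.7]
width: 0.177
grip_force: 25.3
```

move_arm(
  series=[0,0.106,-1.216,0,0,0,10,0,0.106,-1.216,0,0,0,10,0,0.106,-1.216,0,0,0,10,0,0.106,-1.216,0,0,0,10,0,0,-0.3,0,0,0,0],
)

```text
time: 25.42
tool_pos: [0.4909, -0.0035, 0.0467]
tcp_rot: [3.127, 0.119, 0.007]
wrist_force: [-4.0, -32.1, 3.8]
width: 0.178
grip_force: 26.9
```

move_arm(
  series=[0,0,0,0,0,0,0,0,0,0,0,0,0,0],
)

```text
time: 25.68
tool_pos: [0.4909, -0.0036, 0.0467]
tcp_rot: [3.129, 0.118, 0.007]
wrist_force: [-3.6, -23.6, 5.5]
width: 0.171
grip_force: 26.3
```

move_arm(
  series=[0,0,0.2,0,0,0,0,4,0,0,0,0,0,0,4,0,0,0,0,0,0,4,0,0,-5,0,0,0,4,0,0,-6,0,0,0],
)

```text
time: 26.3
tool_pos: [0.488, 0.0012, 0.1538]
tcp_rot: [-3.139, -0.114, 0.003]
wrist_force: [1.3, 0.1, -0.3]
width: 0.472
grip_force: 0.0
```

move_arm(
  series=[4,0,0,-6,0,0,-10,4,0,5.2,-0.5,0,0,0,4,0,5.2,-0.5,0,0,0,4,0,5.2,-0.5,0,0,0,4,0,5.2,-0.5,0,0,0],
)

```text
time: 26.92
tool_pos: [0.5407, -0.2022, 0.2345]
tcp_rot: [3.118, 0.387, 0.005]
wrist_force: [0.9, 0.0, -0.4]
width: 0.47
grip_force: 0.0
```

move_arm(
  series=[4,0,5.2,-0.5,0,0,0,4,0,0,0,0,0,0,4,0,0,0,0,0,0],
)

```text
time: 27.3
tool_pos: [0.5525, -0.251, 0.2385]
tcp_rot: [-3.117, -0.386, -0.002]
wrist_force: [-0.0, 0.7, 0.5]
width: 0.469
grip_force: 0.0
```

Run:
```python
from h import *
s=read_state(); c=calibration("wrist"); im=read_camera("wrist"); np.savez("w10",im=im,**c)
print(s["tool_pos"],s["tcp_rot"],s["q"][5]); cv2.imwrite("pics/w10.png",im[:,:,::-1])
```

```text
[ 0.55249017 -0.25101484  0.23845806] [-3.11668388e+00 -3.85601634e-01 -1.78759219e-03] 0.8557062387426974
```

View pics/w10.png

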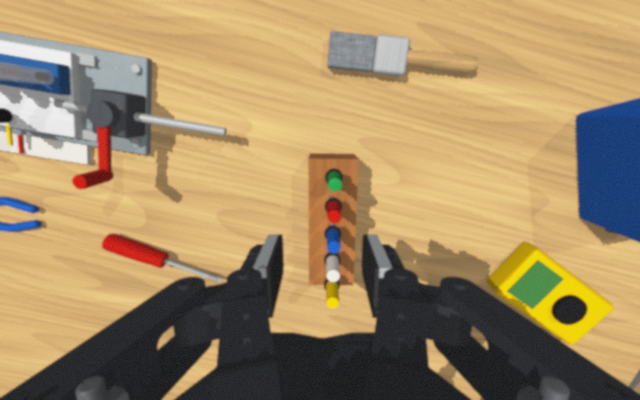

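The wrist view shows the lever locked again at upper left. The block is upright in the image, with handle tops at about green (335,183), red (334,214), blue (333,246), white (333,272) and yellow (333,299).

```bash
cat >> h.py <<'E'
COL={"green":((50,110,40),(80,255,255)),"red":((0,140,70),(7,255,255)),"blue":((105,120,50),(125,255,255)),"yellow":((22,130,110),(34,255,255)),"white":((0,0,150),(180,40,255))}
def files(im,c,roi,ztop=.115,amin=60):
    "handle tops: bottom of the colour blob minus the disc's half height"
    x0,y0,x1,y1=roi; out={}
    for n,(lo,hi) in COL.items():
        b=[q for q in blobs(im[y0:y1,x0:x1].copy(),lo,hi,amin)[0]]
        for st,ce in b:
            w=st[2]; u=x0+st[0]+(w-1)/2; v=y0+st[1]+st[3]-1-(w-1)/2*.93
            out.setdefault(n,[]).append((st[:2]+st[2:],plane(c,(u,v),ztop)[0].round(4)))
    return out
E
python3 - <<'E'
from h import *
c=dict(np.load("w10.npz")); f=files(c["im"],c,(305,150,362,312))
for k,v in f.items(): print(k,v)
sc=calibration("scene")
P_={k:max(v,key=lambda q:q[0][4])[1] for k,v in f.items()}
o=[P_[k] for k in("green","red","blue","white","yellow") if k in P_]; print(np.diff(o,axis=0),np.hypot(*np.diff(o,axis=0).T))
E
```

```text
green [([22, 21, 15, 20, 237], array([ 0.5552, -0.2615]))]
red [([21, 51, 16, 23, 276], array([ 0.5219, -0.2697]))]
blue [([21, 78, 14, 26, 278], array([ 0.4881, -0.2775]))]
yellow [([20, 132, 14, 27, 311], array([ 0.423 , -0.2935]))]
white [([22, 107, 13, 25, 240], array([ 0.4556, -0.2867]))]
[[-0.0333 -0.0082]
 [-0.0338 -0.0078]
 [-0.0325 -0.0092]
 [-0.0326 -0.0068]] [0.03429475 0.03468833 0.03377706 0.03330165]
```

```bash
cat >> h.py <<'E'
ex=np.array([.9975,.0706]); ey=np.array([-.0706,.9975])
tube=lambda k,x=.581,y2=.1064: x*ex+(y2+(k-2)*.034)*ey
E
python3 - <<'E'
from h import *
c=dict(np.load("w9.npz")); g=cv2.cvtColor(c["im"],cv2.COLOR_RGB2GRAY)[215:275,200:440]
for p in proj(c,[[*tube(k),.105] for k in range(5)]).round(0): print(p)
h=cv2.HoughCircles(cv2.resize(g,None,fx=3,fy=3,interpolation=cv2.INTER_CUBIC),cv2.HOUGH_GRADIENT,1,30,param1=60,param2=18,minRadius=24,maxRadius=42)
if h is not None:
    for x,y,r in h[0][:10]:
        X=plane(c,(x/3+200-.33,y/3+215-.33),.105)[0]; print((x/3+200).round(1),(y/3+215).round(1),(r/3).round(1),"rail",(X@ex).round(4),(X@ey).round(4))
plan(np.array([.5552,-.2615,.053]),-76.4)
E
```

```text
[252. 245.]
[288. 246.]
[323. 246.]
[359. 246.]
[395. 246.]
324.2 245.5 11.0 rail 0.5805 0.1069
358.2 246.2 9.9 rail 0.5811 0.1394
288.5 245.2 8.9 rail 0.5803 0.0729
258.8 254.5 9.3 rail 0.5901 0.044
pos [ 0.5524 -0.2505  0.2384] q6 0.86 shift cm now-axes [-0.02  1.15 18.54] final-axes [1.000e-02 1.140e+00 1.854e+01] rotvec deg [-0.1 -0.1  0.6] t 27.35
```

move_arm(
  series=[4,0,1.15,0.5,0,0,0,4,0,0,6,0,0,0,4,0,0,6,0,0,0,4,0,0,6,0,0,0,4,0,0,0,0,0,0],
)

```text
time: 27.98
tool_pos: [0.5501, -0.2594, 0.0472]
tcp_rot: [-3.11, -0.387, 0.015]
wrist_force: [-0.1, 0.0, -0.0]
width: 0.467
grip_force: 0.0
```

move_arm(
  series=[0,0,0,0,0,0,0,0,0,0,0,0,0,0,0,0,0,0,0,0,0,0,0,0,0,0,0,0],
  grip_force=40,
)

```text
time: 28.48
tool_pos: [0.5578, -0.2638, 0.0567]
tcp_rot: [3.115, 0.386, 0.009]
wrist_force: [-0.7, 1.0, 7.0]
width: 0.159
grip_force: 39.5
```

Run:
```python
from h import *
plan(np.array([*tube(4),.215]),4.05)
im=read_camera("side"); cv2.imwrite("pics/s4.png",cv2.resize(im[210:340,240:440],(800,520),interpolation=cv2.INTER_CUBIC)[:,:,::-1])
```

```text
pos [ 0.5578 -0.2638  0.0567] q6 0.84 shift cm now-axes [ 12.67 -46.15 -15.91] final-axes [ 47.69   4.32 -15.83] rotvec deg [  0.4  -0.1 -79.9] t 28.475
```

View pics/s4.png

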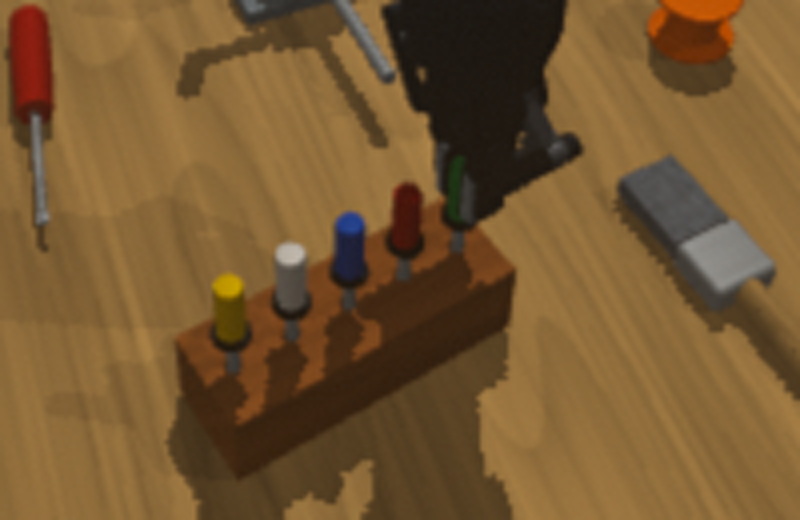

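Green is gripped just above its flange and the block is still in place. Next I'll lift it and carry it over tube 4.

move_arm(
  series=[0,0,0,-5.3,0,0,0,0,0,0,-5.3,0,0,0,0,0,0,-5.3,0,0,0,0,0,0,0,0,0,-10,0,0,0,0,0,0,-10],
)

```text
time: 29.15
tool_pos: [0.5562, -0.2634, 0.2152]
tcp_rot: [2.998, 0.929, 0.006]
wrist_force: [-0.4, -0.3, -0.7]
width: 0.163
grip_force: 39.6
```

move_arm(
  series=[0,0,0,0,0,0,-10,0,0,0,0,0,0,-10,0,0,0,0,0,0,-10,0,0,0,0,0,0,-10,0,0,0,0,0,0,-10],
)

```text
time: 29.78
tool_pos: [0.5555, -0.2631, 0.2134]
tcp_rot: [2.325, 2.11, 0.002]
wrist_force: [-0.5, -0.4, -0.7]
width: 0.165
grip_force: 39.6
```

move_arm(
  series=[0,0,0,0,0,0,-10,0,5.95,0.54,0,0,0,0,0,5.95,0.54,0,0,0,0,0,5.95,0.54,0,0,0,0,0,5.95,0.54,0,0,0,0],
)

```text
time: 30.4
tool_pos: [0.56, -0.0223, 0.2137]
tcp_rot: [2.139, 2.297, 0.004]
wrist_force: [0.5, 0.2, -0.7]
width: 0.158
grip_force: 39.6
```

move_arm(
  series=[0,5.95,0.54,0,0,0,0,0,5.95,0.54,0,0,0,0,0,5.95,0.54,0,0,0,0,0,5.95,0.54,0,0,0,0,0,0,0,0,0,0,0],
)

```text
time: 31.02
tool_pos: [0.5641, 0.2192, 0.2135]
tcp_rot: [2.134, 2.305, 0.005]
wrist_force: [0.0, -1.6, -0.0]
width: 0.165
grip_force: 39.7
```

move_arm(
  series=[0,0,0,0,0,0,0,0,0,0,0,0,0,0],
)

```text
time: 31.28
tool_pos: [0.5645, 0.2136, 0.2129]
tcp_rot: [2.141, 2.297, 0.002]
wrist_force: [0.5, -0.2, 0.4]
width: 0.158
grip_force: 39.7
```

Run:
```python
from h import *
plan(np.array([*tube(4),.215]),4.05); c=calibration("wrist"); im=read_camera("wrist"); np.savez("w11",im=im,**c)
s=read_state(); print(s["width"],s["wrist_force"].round(1))
print("proj tube4 mouth",proj(c,[*tube(4),.105]).round(1),"proj file tip if under tcp",proj(c,s["tool_pos"]-[0,0,.0517]).round(1),"x-2.6",proj(c,R.from_rotvec(s["tcp_rot"]).apply([-.0026,0,.0517])+s["tool_pos"]).round(1))
cv2.imwrite("pics/w11.png",cv2.resize(im[130:330,190:450],(780,600),interpolation=cv2.INTER_CUBIC)[:,:,::-1])
```

```text
pos [0.5645 0.2136 0.2129] q6 0.25 shift cm now-axes [ 0.12  0.29 -0.21] final-axes [ 0.12  0.29 -0.21] rotvec deg [ 0.1  0.  -0. ] t 31.275
0.15604847622774232 [ 0.9 -0.2  0.5]
proj tube4 mouth [[324.7 186.6]] proj file tip if under tcp [[321.6 205.4]] x-2.6 [[321.7 208.6]]
```

View pics/w11.png

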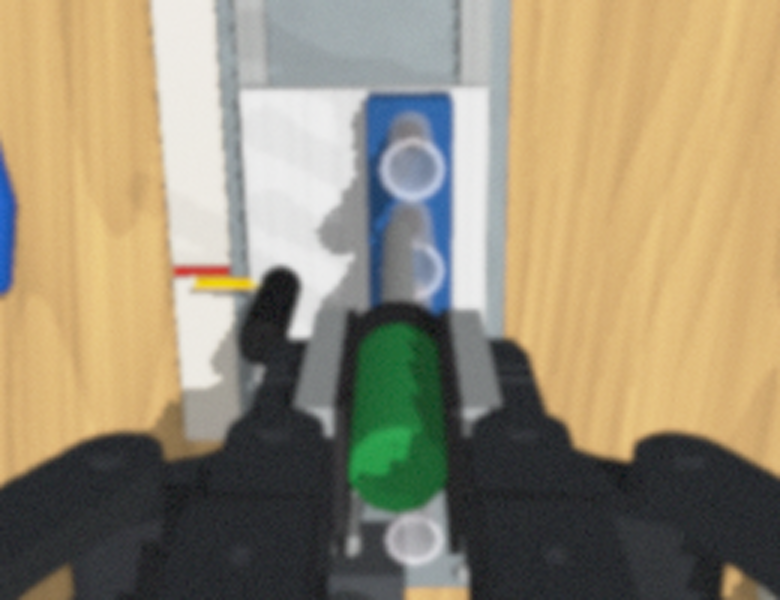

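Tube 4's rim is at crop (412,168), i.e. pixel (327.3,186). The blade hangs straight below the gripper, with its tip near (323,206), and the held file is vertical. The pointer (crop row 284) and mark (row 271) agree once their height difference is allowed for. Tube x needs about +1 mm.

move_arm(
  series=[0,0.1,0.4,0,0,0,0,0,0,0,3,0,0,0,0,0,0,3,0,0,0,0,0,0,0,0,0,0,0,0,0,0,0,0,0],
)

```text
time: 31.95
tool_pos: [0.5689, 0.2161, 0.1537]
tcp_rot: [2.14, 2.298, 0.002]
wrist_force: [0.1, 0.0, -0.4]
width: 0.156
grip_force: 39.6
```

move_arm(
  series=[0,0,0,1,0,0,0,0,0,0,1,0,0,0,0,0,0,0,0,0,0,0,0,0,0,0,0,0],
)

```text
time: 32.45
tool_pos: [0.5681, 0.2164, 0.1326]
tcp_rot: [2.14, 2.3, 0.001]
wrist_force: [-0.2, -0.9, -0.1]
width: 0.157
grip_force: 39.6
```

move_arm(
  series=[0,0,0,1.5,0,0,0,0,0,0,1.5,0,0,0,0,0,0,0.8,0,0,0,0,0,0,0.4,0,0,0,0,0,0,0,0,0,0],
)

```text
time: 33.08
tool_pos: [0.5678, 0.2163, 0.0901]
tcp_rot: [-2.14, -2.3, 0.0]
wrist_force: [0.7, -0.5, -0.5]
width: 0.16
grip_force: 39.6
```

move_arm(
  series=[0,0,0,0.4,0,0,0,0,0,0,0.3,0,0,0,0,0,0,0,0,0,0,0,0,0,0,0,0,0],
)

```text
time: 33.58
tool_pos: [0.5684, 0.2166, 0.0868]
tcp_rot: [2.14, 2.299, 0.002]
wrist_force: [-6.3, -2.1, 16.1]
width: 0.157
grip_force: 41.3
```

move_arm(
  series=[0,0,0,-0.3,0,0,0,4,0,0,0,0,0,0,4,0,0,0,0,0,0,4,0,0,-5,0,0,0,4,0,0,-5,0,0,0],
)

```text
time: 34.2
tool_pos: [0.5672, 0.216, 0.186]
tcp_rot: [-2.14, -2.299, 0.003]
wrist_force: [0.3, -0.3, -0.3]
width: 0.468
grip_force: 0.0
```

move_arm(
  series=[4,-5.8,-0.6,-5,0,0,0,4,-5.8,-0.6,0,0,0,0,4,-5.8,-0.6,0,0,0,0,4,-5.8,-0.6,0,0,0,0,4,-5.8,-0.6,0,0,0,0],
)

```text
time: 34.83
tool_pos: [0.5589, -0.0659, 0.2267]
tcp_rot: [2.14, 2.3, 0.001]
wrist_force: [0.5, 0.4, 0.3]
width: 0.465
grip_force: 0.0
```

move_arm(
  series=[4,-5.8,-0.6,0,0,0,0,4,-5.8,-0.6,0,0,0,0,4,-5.8,-0.6,0,0,0,0,4,0,0,0,0,0,10,4,0,0,0,0,0,10],
)

```text
time: 35.45
tool_pos: [0.5533, -0.2402, 0.2261]
tcp_rot: [-2.514, -1.882, -0.001]
wrist_force: [0.0, 0.3, 0.5]
width: 0.467
grip_force: 0.0
```

move_arm(
  series=[4,0,0,0,0,0,10,4,0,0,0,0,0,10,4,0,0,0,0,0,10,4,0,0,0,0,0,10,4,0,0,0,0,0,10],
)

```text
time: 36.08
tool_pos: [0.5536, -0.2389, 0.2263]
tcp_rot: [-3.073, -0.647, -0.0]
wrist_force: [0.5, 0.8, 0.7]
width: 0.467
grip_force: 0.0
```

move_arm(
  series=[4,0,0,0,0,0,10,4,0,0,0,0,0,0,4,0,0,0,0,0,0],
)

```text
time: 36.45
tool_pos: [0.5538, -0.239, 0.2267]
tcp_rot: [-3.117, -0.39, -0.001]
wrist_force: [-0.3, -0.8, -0.1]
width: 0.469
grip_force: 0.0
```

```bash
cat >> h.py <<'E'
def look(roi,want,yang):
    s=read_state(); c=calibration("wrist"); im=read_camera("wrist"); np.savez("last",im=im,**c); f=files(im,c,roi)
    for k,v in f.items(): print(k,[(q[0],q[1]) for q in v])
    P_={k:max(v,key=lambda q:q[0][4])[1] for k,v in f.items()}
    print({k:np.hypot(*(P_[k]-P_[want])).round(4) for k in P_})
    plan(np.array([*P_[want],.057]),yang)
E
python3 - <<'E'
from h import *
look((290,140,375,325),"red",-76.4)
a,b=calibration("scene"),calibration("side")
for n,c in(("scene",a),("side",b)):
    im=read_camera(n); p=proj(c,[*tube(4,.582),.127])[0].astype(int); x0,y0=p-14
    print(n,p,[(q[0],[x0+q[1][0],y0+q[1][1]]) for q in blobs(im[y0:y0+28,x0:x0+28].copy(),*COL["green"],8)[0]])
E
```

```text
red [([44, 68, 17, 25, 299], array([ 0.5204, -0.2669]))]
blue [([45, 97, 15, 27, 306], array([ 0.4867, -0.2762]))]
yellow [([44, 151, 16, 29, 331], array([ 0.4227, -0.2932]))]
white [([46, 125, 14, 27, 265], array([ 0.455 , -0.2855]))]
{'red': np.float64(0.0), 'blue': np.float64(0.035), 'yellow': np.float64(0.1012), 'white': np.float64(0.068)}
pos [ 0.5538 -0.239   0.2268] q6 0.87 shift cm now-axes [-3.94  1.89 16.98] final-axes [-3.91  1.93 16.98] rotvec deg [-0.  -0.   0.6] t 36.5
scene [436 228] [([11, 7, 8, 15, 69], [np.float64(436.6), np.float64(227.7)])]
side [295 124] [([14, 9, 4, 13, 35], [np.float64(296.3), np.float64(125.0)])]
```

move_arm(
  series=[4,-3.9,1.9,0,0,0,0.6,4,0,0,5.6,0,0,0,4,0,0,5.6,0,0,0,4,0,0,5.8,0,0,0,4,0,0,0,0,0,0],
)

```text
time: 37.22
tool_pos: [0.516, -0.2642, 0.0517]
tcp_rot: [-3.112, -0.37, 0.014]
wrist_force: [-0.4, 0.1, -0.0]
width: 0.468
grip_force: 0.0
```

move_arm(
  series=[0,0,0,0,0,0,0,0,0,0,0,0,0,0,0,0,0,0,0,0,0,0,0,0,0,0,0,0],
  grip_force=40,
)

```text
time: 37.72
tool_pos: [0.5232, -0.2681, 0.0602]
tcp_rot: [3.117, 0.369, 0.009]
wrist_force: [0.0, -0.4, 6.8]
width: 0.159
grip_force: 39.5
```

move_arm(
  series=[0,0,0,-5.2,0,0,0,0,0,0,-5.2,0,0,0,0,0,0,-5.2,0,0,0,0,0,0,0,0,0,-10,0,0,0,0,0,0,-10],
)

```text
time: 38.35
tool_pos: [0.5215, -0.2673, 0.2155]
tcp_rot: [3.003, 0.914, 0.006]
wrist_force: [0.3, -0.1, -0.5]
width: 0.162
grip_force: 39.9
```

move_arm(
  series=[0,0,0,0,0,0,-10,0,0,0,0,0,0,-10,0,0,0,0,0,0,-10,0,0,0,0,0,0,-10,0,0,0,0,0,0,-10],
)

```text
time: 38.98
tool_pos: [0.5208, -0.2669, 0.2138]
tcp_rot: [2.336, 2.098, 0.002]
wrist_force: [0.2, 1.0, -0.9]
width: 0.16
grip_force: 40.0
```

move_arm(
  series=[0,0,0,0,0,0,-10.4,0,5.54,1.02,0,0,0,0,0,5.54,1.02,0,0,0,0,0,5.54,1.02,0,0,0,0,0,5.54,1.02,0,0,0,0],
)

```text
time: 39.6
tool_pos: [0.5465, -0.0414, 0.2141]
tcp_rot: [2.143, 2.294, 0.003]
wrist_force: [0.4, 1.6, -0.1]
width: 0.157
grip_force: 40.0
```

move_arm(
  series=[0,5.54,1.02,0,0,0,0,0,5.54,1.02,0,0,0,0,0,5.54,1.02,0,0,0,0,0,5.54,1.02,0,0,0,0,0,0,0,0,0,0,0],
)

```text
time: 40.22
tool_pos: [0.5719, 0.1847, 0.2139]
tcp_rot: [2.138, 2.301, 0.004]
wrist_force: [-0.6, -0.2, -0.3]
width: 0.157
grip_force: 40.0
```

move_arm(
  series=[0,0,0,0,0,0,0,0,0,0,0,0,0,0],
)

```text
time: 40.48
tool_pos: [0.5719, 0.1795, 0.2135]
tcp_rot: [2.145, 2.294, 0.001]
wrist_force: [0.3, -0.6, -0.7]
width: 0.158
grip_force: 40.0
```

Run:
```python
from h import *
plan(np.array([*tube(3,.582),.153]),4.05)
```

```text
pos [0.5719 0.1795 0.2135] q6 0.2 shift cm now-axes [ 0.18 -0.12  6.05] final-axes [ 0.18 -0.11  6.05] rotvec deg [ 0.1  0.  -0.2] t 40.475
```

move_arm(
  series=[0,0.2,-0.1,0,0,0,0,0,0,0,3,0,0,0,0,0,0,3,0,0,0,0,0,0,0,0,0,0,0,0,0,0,0,0,0],
)

```text
time: 41.1
tool_pos: [0.5711, 0.1823, 0.1543]
tcp_rot: [2.145, 2.295, 0.002]
wrist_force: [0.4, -0.3, 0.7]
width: 0.158
grip_force: 40.0
```

move_arm(
  series=[0,0,0,1,0,0,0,0,0,0,1,0,0,0,0,0,0,0,0,0,0,0,0,0,0,0,0,0],
)

```text
time: 41.6
tool_pos: [0.5707, 0.1828, 0.1331]
tcp_rot: [2.144, 2.296, 0.001]
wrist_force: [1.0, 1.8, -1.6]
width: 0.158
grip_force: 39.9
```

move_arm(
  series=[0,0,0,1.5,0,0,0,0,0,0,1.5,0,0,0,0,0,0,0.6,0,0,0,0,0,0,0.3,0,0,0,0,0,0,0,0,0,0],
)

```text
time: 42.22
tool_pos: [0.5709, 0.1829, 0.094]
tcp_rot: [2.144, 2.296, 0.002]
wrist_force: [1.5, 2.6, -1.0]
width: 0.16
grip_force: 39.9
```

move_arm(
  series=[0,0,0,0.3,0,0,0,0,0,0,0.3,0,0,0,0,0,0,0,0,0,0,0,0,0,0,0,0,0],
)

```text
time: 42.72
tool_pos: [0.5712, 0.1829, 0.0903]
tcp_rot: [2.144, 2.295, 0.003]
wrist_force: [-2.9, 0.7, 11.0]
width: 0.158
grip_force: 41.1
```

move_arm(
  series=[0,0,0,-0.3,0,0,0,4,0,0,0,0,0,0,4,0,0,0,0,0,0,4,0,0,-5,0,0,0,4,0,0,-5,0,0,0],
)

```text
time: 43.35
tool_pos: [0.5696, 0.1821, 0.1907]
tcp_rot: [-2.144, -2.295, 0.004]
wrist_force: [0.3, -0.3, -0.9]
width: 0.468
grip_force: 0.0
```

move_arm(
  series=[4,-4,-1,-4.5,0,0,0,4,-5.6,-1,0,0,0,0,4,-5.6,-1,0,0,0,0,4,-5.6,-1,0,0,0,0,4,-5.6,-1,0,0,0,0],
)

```text
time: 43.98
tool_pos: [0.538, -0.086, 0.2358]
tcp_rot: [2.144, 2.296, 0.001]
wrist_force: [0.5, 0.4, 0.1]
width: 0.468
grip_force: 0.0
```

move_arm(
  series=[4,-5.6,-1,0,0,0,0,4,-5.6,-1,0,0,0,0,4,-5.6,-1,0,0,0,0,4,0,0,0,0,0,10,4,0,0,0,0,0,10],
)

```text
time: 44.6
tool_pos: [0.5194, -0.255, 0.2352]
tcp_rot: [-2.517, -1.878, -0.0]
wrist_force: [-0.2, 0.2, -0.5]
width: 0.471
grip_force: 0.0
```

move_arm(
  series=[4,0,0,0,0,0,10,4,0,0,0,0,0,10,4,0,0,0,0,0,10,4,0,0,0,0,0,10,4,0,0,0,0,0,10],
)

```text
time: 45.22
tool_pos: [0.5198, -0.2538, 0.2353]
tcp_rot: [-3.074, -0.642, 0.001]
wrist_force: [0.3, 0.4, 0.3]
width: 0.469
grip_force: 0.0
```

move_arm(
  series=[4,0,0,0,0,0,10,4,0,0,0,0,0,0,4,0,0,0,0,0,0],
)

```text
time: 45.6
tool_pos: [0.5202, -0.2538, 0.2357]
tcp_rot: [-3.117, -0.385, -0.001]
wrist_force: [-1.3, 0.0, 0.0]
width: 0.471
grip_force: 0.0
```

Run:
```python
from h import *
look((290,140,375,325),"blue",-75.5)
```

```text
blue [([36, 65, 15, 24, 263], array([ 0.4844, -0.2732]))]
yellow [([39, 120, 15, 28, 315], array([ 0.4194, -0.2937]))]
white [([39, 95, 13, 24, 241], array([ 0.4514, -0.2841]))]
{'blue': np.float64(0.0), 'yellow': np.float64(0.0682), 'white': np.float64(0.0348)}
pos [ 0.5202 -0.2538  0.2358] q6 0.83 shift cm now-axes [-3.96  1.02 17.88] final-axes [-3.95  0.99 17.88] rotvec deg [-0.  -0.  -0.5] t 45.65
```

move_arm(
  series=[4,-3.95,1,0,0,0,0,4,0,0,6,0,0,0,4,0,0,6,0,0,0,4,0,0,5.9,0,0,0,4,0,0,0,0,0,0],
)

```text
time: 46.28
tool_pos: [0.4798, -0.2699, 0.0517]
tcp_rot: [-3.11, -0.381, 0.013]
wrist_force: [-0.7, 0.5, -0.2]
width: 0.465
grip_force: 0.0
```

move_arm(
  series=[0,0,0,0,0,0,0,0,0,0,0,0,0,0,0,0,0,0,0,0,0,0,0,0,0,0,0,0],
  grip_force=40,
)

```text
time: 46.78
tool_pos: [0.487, -0.2743, 0.0602]
tcp_rot: [3.115, 0.38, 0.009]
wrist_force: [0.1, 0.9, 6.9]
width: 0.16
grip_force: 39.5
```

move_arm(
  series=[0,0,0,-5.2,0,0,0,0,0,0,-5.2,0,0,0,0,0,0,-5.2,0,0,0,0,0,0,0,0,0,-10,0,0,0,0,0,0,-10],
)

```text
time: 47.4
tool_pos: [0.4853, -0.2734, 0.2155]
tcp_rot: [3.0, 0.924, 0.006]
wrist_force: [0.5, -0.0, -1.1]
width: 0.159
grip_force: 40.0
```

move_arm(
  series=[0,0,0,0,0,0,-10,0,0,0,0,0,0,-10,0,0,0,0,0,0,-10,0,0,0,0,0,0,-10,0,0,0,0,0,0,-10],
)

```text
time: 48.02
tool_pos: [0.4846, -0.273, 0.2139]
tcp_rot: [2.329, 2.106, 0.002]
wrist_force: [0.5, -0.5, 0.2]
width: 0.155
grip_force: 40.0
```

move_arm(
  series=[0,0,0,0,0,0,-10,0,5.16,1.48,0,0,0,0,0,5.16,1.48,0,0,0,0,0,5.16,1.48,0,0,0,0,0,5.16,1.48,0,0,0,0],
)

```text
time: 48.65
tool_pos: [0.5298, -0.0614, 0.2142]
tcp_rot: [2.143, 2.294, 0.003]
wrist_force: [1.0, -0.5, -0.8]
width: 0.162
grip_force: 40.0
```

move_arm(
  series=[0,5.16,1.48,0,0,0,0,0,5.16,1.48,0,0,0,0,0,5.16,1.48,0,0,0,0,0,5.16,1.48,0,0,0,0,0,0,0,0,0,0,0],
)

```text
time: 49.28
tool_pos: [0.5749, 0.1506, 0.214]
tcp_rot: [2.138, 2.301, 0.004]
wrist_force: [-0.2, -0.6, -0.1]
width: 0.158
grip_force: 40.0
```

move_arm(
  series=[0,0,0,0,0,0,0,0,0,0,0,0,0,0],
)

```text
time: 49.52
tool_pos: [0.5743, 0.1458, 0.2135]
tcp_rot: [2.145, 2.294, 0.001]
wrist_force: [0.4, -0.8, -1.5]
width: 0.162
grip_force: 40.0
```

Run:
```python
from h import *
plan(np.array([*tube(2,.582),.153]),4.05)
```

```text
pos [0.5743 0.1458 0.2135] q6 0.14 shift cm now-axes [ 0.15 -0.13  6.05] final-axes [ 0.16 -0.12  6.05] rotvec deg [ 0.1  0.  -0.2] t 49.525
```

move_arm(
  series=[0,0.2,-0.1,0,0,0,0,0,0,0,3,0,0,0,0,0,0,3,0,0,0,0,0,0,0,0,0,0,0,0,0,0,0,0,0],
)

```text
time: 50.15
tool_pos: [0.5737, 0.1485, 0.1544]
tcp_rot: [2.144, 2.295, 0.002]
wrist_force: [0.4, 0.5, 0.3]
width: 0.156
grip_force: 40.0
```

move_arm(
  series=[0,0,0,1,0,0,0,0,0,0,1,0,0,0,0,0,0,0,0,0,0,0,0,0,0,0,0,0],
)

```text
time: 50.65
tool_pos: [0.5733, 0.1489, 0.1331]
tcp_rot: [2.144, 2.296, 0.001]
wrist_force: [-0.1, 0.7, 0.2]
width: 0.161
grip_force: 40.0
```

move_arm(
  series=[0,0,0,1.5,0,0,0,0,0,0,1.5,0,0,0,0,0,0,0.6,0,0,0,0,0,0,0.3,0,0,0,0,0,0,0,0,0,0],
)

```text
time: 51.28
tool_pos: [0.573, 0.1489, 0.0939]
tcp_rot: [-2.144, -2.296, -0.0]
wrist_force: [0.1, -0.6, -0.2]
width: 0.158
grip_force: 40.1
```

move_arm(
  series=[0,0,0,0.3,0,0,0,0,0,0,0.3,0,0,0,0,0,0,0,0,0,0,0,0,0,0,0,0,0],
)

```text
time: 51.78
tool_pos: [0.5735, 0.149, 0.0903]
tcp_rot: [2.144, 2.296, 0.002]
wrist_force: [-5.0, -0.3, 12.2]
width: 0.158
grip_force: 41.1
```

move_arm(
  series=[0,0,0,-0.3,0,0,0,4,0,0,0,0,0,0,4,0,0,0,0,0,0,4,0,0,-5,0,0,0,4,0,0,-5,0,0,0],
)

```text
time: 52.4
tool_pos: [0.5723, 0.1487, 0.1909]
tcp_rot: [-2.143, -2.295, 0.002]
wrist_force: [1.3, 0.2, -0.7]
width: 0.47
grip_force: 0.0
```

move_arm(
  series=[4,-3.5,-1.2,-4.5,0,0,0,4,-5.2,-1.5,0,0,0,0,4,-5.2,-1.5,0,0,0,0,4,-5.2,-1.5,0,0,0,0,4,-5.2,-1.5,0,0,0,0],
)

```text
time: 53.02
tool_pos: [0.5174, -0.1, 0.2359]
tcp_rot: [2.144, 2.296, 0.002]
wrist_force: [0.8, -0.2, 0.5]
width: 0.466
grip_force: 0.0
```

move_arm(
  series=[4,-5.2,-1.5,0,0,0,0,4,-5.2,-1.5,0,0,0,0,4,-5.2,-1.5,0,0,0,0,4,0,0,0,0,0,10,4,0,0,0,0,0,10],
)

```text
time: 53.65
tool_pos: [0.4832, -0.2582, 0.2354]
tcp_rot: [-2.517, -1.878, -0.001]
wrist_force: [-0.3, 0.3, 0.0]
width: 0.468
grip_force: 0.0
```

move_arm(
  series=[4,0,0,0,0,0,10,4,0,0,0,0,0,10,4,0,0,0,0,0,10,4,0,0,0,0,0,10,4,0,0,0,0,0,10],
)

```text
time: 54.28
tool_pos: [0.4836, -0.2571, 0.2355]
tcp_rot: [-3.075, -0.642, -0.001]
wrist_force: [-0.1, 0.2, -0.1]
width: 0.469
grip_force: 0.0
```

move_arm(
  series=[4,0,0,0,0,0,7,4,0,0,0,0,0,0,4,0,0,0,0,0,0],
)

```text
time: 54.65
tool_pos: [0.4837, -0.2571, 0.2357]
tcp_rot: [-3.106, -0.465, -0.001]
wrist_force: [0.9, 0.1, -0.6]
width: 0.469
grip_force: 0.0
```

Run:
```python
from h import *
look((280,130,390,325),"white",-72.9)
```

```text
yellow [([49, 104, 14, 26, 295], array([ 0.4163, -0.2916]))]
white [([50, 78, 14, 22, 225], array([ 0.4487, -0.2823]))]
{'yellow': np.float64(0.0337), 'white': np.float64(0.0)}
pos [ 0.4837 -0.2571  0.2358] q6 0.74 shift cm now-axes [-4.1   1.39 17.88] final-axes [-4.09  1.38 17.88] rotvec deg [-0.  -0.1 -0.1] t 54.7
```

move_arm(
  series=[4,-4.1,1.4,0,0,0,0,4,0,0,6,0,0,0,4,0,0,6,0,0,0,4,0,0,5.9,0,0,0,4,0,0,0,0,0,0],
)

```text
time: 55.32
tool_pos: [0.4441, -0.2792, 0.0519]
tcp_rot: [-3.099, -0.462, 0.012]
wrist_force: [0.7, 0.1, 0.3]
width: 0.471
grip_force: 0.0
```

move_arm(
  series=[0,0,0,0,0,0,0,0,0,0,0,0,0,0,0,0,0,0,0,0,0,0,0,0,0,0,0,0],
  grip_force=40,
)

```text
time: 55.82
tool_pos: [0.4511, -0.2839, 0.06]
tcp_rot: [3.104, 0.462, 0.008]
wrist_force: [-0.3, 0.7, 7.2]
width: 0.158
grip_force: 39.5
```

move_arm(
  series=[0,0,0,-5.2,0,0,0,0,0,0,-5.2,0,0,0,0,0,0,-5.2,0,0,0,0,0,0,0,0,0,-10,0,0,0,0,0,0,-10],
)

```text
time: 56.45
tool_pos: [0.4495, -0.2831, 0.2155]
tcp_rot: [2.974, 1.002, 0.006]
wrist_force: [-0.3, -0.2, -0.4]
width: 0.16
grip_force: 39.7
```

move_arm(
  series=[0,0,0,0,0,0,-10,0,0,0,0,0,0,-10,0,0,0,0,0,0,-10,0,0,0,0,0,0,-10,0,0,0,0,0,0,-10],
)

```text
time: 57.08
tool_pos: [0.4489, -0.2826, 0.2139]
tcp_rot: [2.273, 2.166, 0.002]
wrist_force: [0.4, 0.7, -0.4]
width: 0.162
grip_force: 39.7
```

move_arm(
  series=[0,0,0,0,0,0,-7,0,4.84,1.92,0,0,0,0,0,4.84,1.92,0,0,0,0,0,4.84,1.92,0,0,0,0,0,4.84,1.92,0,0,0,0],
)

```text
time: 57.7
tool_pos: [0.5127, -0.0827, 0.2142]
tcp_rot: [2.143, 2.294, 0.003]
wrist_force: [1.5, 0.2, -0.5]
width: 0.159
grip_force: 39.7
```

move_arm(
  series=[0,4.84,1.92,0,0,0,0,0,4.84,1.92,0,0,0,0,0,4.84,1.92,0,0,0,0,0,4.84,1.92,0,0,0,0,0,0,0,0,0,0,0],
)

```text
time: 58.32
tool_pos: [0.5763, 0.1177, 0.214]
tcp_rot: [2.139, 2.3, 0.004]
wrist_force: [-0.2, -0.1, -1.1]
width: 0.157
grip_force: 39.7
```

move_arm(
  series=[0,0,0,0,0,0,0,0,0,0,0,0,0,0],
)

```text
time: 58.58
tool_pos: [0.5753, 0.1132, 0.2135]
tcp_rot: [2.145, 2.294, 0.001]
wrist_force: [-0.6, 0.5, 0.0]
width: 0.159
grip_force: 39.7
```

Run:
```python
from h import *
plan(np.array([*tube(1,.582),.153]),4.05)
```

```text
pos [0.5753 0.1132 0.2135] q6 0.08 shift cm now-axes [0.01 0.01 6.05] final-axes [0.01 0.02 6.05] rotvec deg [ 0.1  0.  -0.2] t 58.575
```

move_arm(
  series=[0,0,0,3,0,0,0,0,0,0,3,0,0,0,0,0,0,0,0,0,0,0,0,0,0,0,0,0],
)

```text
time: 59.08
tool_pos: [0.5758, 0.1135, 0.1545]
tcp_rot: [2.145, 2.294, 0.002]
wrist_force: [0.7, -0.5, 0.1]
width: 0.16
grip_force: 39.7
```

move_arm(
  series=[0,0,0,1,0,0,0,0,0,0,1,0,0,0,0,0,0,0,0,0,0,0,0,0,0,0,0,0],
)

```text
time: 59.58
tool_pos: [0.5753, 0.1144, 0.1332]
tcp_rot: [2.144, 2.296, 0.001]
wrist_force: [0.0, -0.1, -0.5]
width: 0.161
grip_force: 39.7
```

move_arm(
  series=[0,0,0,1.5,0,0,0,0,0,0,1.5,0,0,0,0,0,0,0.6,0,0,0,0,0,0,0.3,0,0,0,0,0,0,0,0,0,0],
)

```text
time: 60.2
tool_pos: [0.5754, 0.1143, 0.0939]
tcp_rot: [2.144, 2.296, 0.001]
wrist_force: [2.2, 0.4, -1.3]
width: 0.155
grip_force: 39.7
```

move_arm(
  series=[0,0,0,0.3,0,0,0,0,0,0,0.3,0,0,0,0,0,0,0,0,0,0,0,0,0,0,0,0,0],
)

```text
time: 60.7
tool_pos: [0.5758, 0.1144, 0.0902]
tcp_rot: [2.144, 2.295, 0.002]
wrist_force: [-3.6, -1.1, 10.9]
width: 0.158
grip_force: 40.8
```

move_arm(
  series=[0,0,0,-0.3,0,0,0,4,0,0,0,0,0,0,4,0,0,0,0,0,0,4,0,0,-5,0,0,0,4,0,0,-5,0,0,0],
)

```text
time: 61.32
tool_pos: [0.5744, 0.1141, 0.1908]
tcp_rot: [-2.143, -2.295, 0.002]
wrist_force: [1.2, -0.2, -0.1]
width: 0.467
grip_force: 0.0
```

move_arm(
  series=[4,-3,-1.5,-4.5,0,0,0,4,-4.9,-2,0,0,0,0,4,-4.9,-2,0,0,0,0,4,-4.9,-2,0,0,0,0,4,-4.9,-2,0,0,0,0],
)

```text
time: 61.95
tool_pos: [0.4952, -0.119, 0.2358]
tcp_rot: [2.144, 2.296, 0.001]
wrist_force: [0.8, 0.1, 1.2]
width: 0.472
grip_force: 0.0
```

move_arm(
  series=[4,-4.9,-2,0,0,0,0,4,-4.9,-2,0,0,0,0,4,-4.9,-2,0,0,0,0,4,0,0,0,0,0,10,4,0,0,0,0,0,10],
)

```text
time: 62.58
tool_pos: [0.4455, -0.2693, 0.2354]
tcp_rot: [-2.517, -1.878, -0.001]
wrist_force: [-0.0, 0.9, 0.0]
width: 0.468
grip_force: 0.0
```

move_arm(
  series=[4,0,0,0,0,0,10,4,0,0,0,0,0,10,4,0,0,0,0,0,10,4,0,0,0,0,0,10,4,0,0,0,0,0,10],
)

```text
time: 63.2
tool_pos: [0.446, -0.2683, 0.2355]
tcp_rot: [-3.074, -0.642, -0.001]
wrist_force: [-0.3, -0.4, -1.8]
width: 0.465
grip_force: 0.0
```

move_arm(
  series=[4,0,0,0,0,0,7,4,0,0,0,0,0,0,4,0,0,0,0,0,0],
)

```text
time: 63.58
tool_pos: [0.4462, -0.2683, 0.2357]
tcp_rot: [-3.106, -0.465, -0.001]
wrist_force: [-0.1, 0.4, -0.1]
width: 0.471
grip_force: 0.0
```

Run:
```python
from h import *
look((250,110,410,325),"yellow",-72.9)
```

```text
yellow [([77, 94, 15, 23, 276], array([ 0.414 , -0.2899]))]
{'yellow': np.float64(0.0)}
pos [ 0.4462 -0.2683  0.2358] q6 0.68 shift cm now-axes [-3.73  1.13 17.88] final-axes [-3.71  1.11 17.88] rotvec deg [-0.  -0.1 -0.1] t 63.625
```

move_arm(
  series=[4,-3.7,1.1,0,0,0,0,4,0,0,6,0,0,0,4,0,0,6,0,0,0,4,0,0,5.9,0,0,0,4,0,0,0,0,0,0],
)

```text
time: 64.25
tool_pos: [0.4098, -0.2862, 0.052]
tcp_rot: [-3.098, -0.462, 0.011]
wrist_force: [-0.4, 0.0, 0.3]
width: 0.468
grip_force: 0.0
```

move_arm(
  series=[0,0,0,0,0,0,0,0,0,0,0,0,0,0,0,0,0,0,0,0,0,0,0,0,0,0,0,0],
  grip_force=40,
)

```text
time: 64.75
tool_pos: [0.4164, -0.2912, 0.0599]
tcp_rot: [3.104, 0.462, 0.008]
wrist_force: [0.3, 0.3, 7.0]
width: 0.163
grip_force: 39.4
```

move_arm(
  series=[0,0,0,-5.2,0,0,0,0,0,0,-5.2,0,0,0,0,0,0,-5.2,0,0,0,0,0,0,0,0,0,-10,0,0,0,0,0,0,-10],
)

```text
time: 65.38
tool_pos: [0.4149, -0.2904, 0.2154]
tcp_rot: [2.974, 1.002, 0.005]
wrist_force: [0.6, -0.2, -1.3]
width: 0.158
grip_force: 39.9
```

move_arm(
  series=[0,0,0,0,0,0,-10,0,0,0,0,0,0,-10,0,0,0,0,0,0,-10,0,0,0,0,0,0,-10,0,0,0,0,0,0,-10],
)

```text
time: 66.0
tool_pos: [0.4143, -0.2899, 0.2139]
tcp_rot: [2.273, 2.166, 0.002]
wrist_force: [-0.9, -0.0, -0.2]
width: 0.157
grip_force: 39.8
```

move_arm(
  series=[0,0,0,0,0,0,-7,0,4.48,2.36,0,0,0,0,0,4.48,2.36,0,0,0,0,0,4.48,2.36,0,0,0,0,0,4.48,2.36,0,0,0,0],
)

```text
time: 66.62
tool_pos: [0.4969, -0.1031, 0.2143]
tcp_rot: [2.143, 2.294, 0.003]
wrist_force: [0.7, -0.4, 0.3]
width: 0.163
grip_force: 39.8
```

move_arm(
  series=[0,4.48,2.36,0,0,0,0,0,4.48,2.36,0,0,0,0,0,4.48,2.36,0,0,0,0,0,4.48,2.36,0,0,0,0,0,0,0,0,0,0,0],
)

```text
time: 67.25
tool_pos: [0.5792, 0.0839, 0.2141]
tcp_rot: [2.139, 2.3, 0.005]
wrist_force: [0.2, 0.7, -1.4]
width: 0.157
grip_force: 39.8
```

move_arm(
  series=[0,0,0,0,0,0,0,0,0,0,0,0,0,0],
)

```text
time: 67.5
tool_pos: [0.5777, 0.0796, 0.2135]
tcp_rot: [2.145, 2.294, 0.001]
wrist_force: [0.1, 0.5, 0.3]
width: 0.162
grip_force: 39.8
```

Run:
```python
from h import *
plan(np.array([*tube(0,.582),.153]),4.05)
```

```text
pos [0.5777 0.0796 0.2135] q6 0.03 shift cm now-axes [-0.03  0.01  6.05] final-axes [-0.03  0.01  6.05] rotvec deg [ 0.1  0.  -0.2] t 67.5
```

move_arm(
  series=[0,0,0,3,0,0,0,0,0,0,3,0,0,0,0,0,0,0,0,0,0,0,0,0,0,0,0,0],
)

```text
time: 68.0
tool_pos: [0.5781, 0.08, 0.1544]
tcp_rot: [2.145, 2.294, 0.001]
wrist_force: [-0.6, -0.9, 0.1]
width: 0.161
grip_force: 40.0
```

move_arm(
  series=[0,0,0,1,0,0,0,0,0,0,1,0,0,0,0,0,0,0,0,0,0,0,0,0,0,0,0,0],
)

```text
time: 68.5
tool_pos: [0.5782, 0.0809, 0.1331]
tcp_rot: [2.144, 2.296, 0.002]
wrist_force: [1.4, 0.1, -1.5]
width: 0.158
grip_force: 39.9
```

move_arm(
  series=[0,0,0,1.5,0,0,0,0,0,0,1.5,0,0,0,0,0,0,0.6,0,0,0,0,0,0,0.3,0,0,0,0,0,0,0,0,0,0],
)

```text
time: 69.12
tool_pos: [0.5783, 0.0808, 0.094]
tcp_rot: [2.144, 2.296, 0.002]
wrist_force: [2.9, 1.1, -0.1]
width: 0.157
grip_force: 40.0
```

move_arm(
  series=[0,0,0,0.3,0,0,0,0,0,0,0.3,0,0,0,0,0,0,0,0,0,0,0,0,0,0,0,0,0],
)

```text
time: 69.62
tool_pos: [0.5785, 0.0808, 0.0899]
tcp_rot: [2.144, 2.295, 0.002]
wrist_force: [-2.4, 0.5, 10.0]
width: 0.165
grip_force: 41.2
```

move_arm(
  series=[0,0,0,-0.3,0,0,0,4,0,0,0,0,0,0,4,0,0,0,0,0,0,4,0,0,-5,0,0,0,4,0,0,-5,0,0,0],
)

```text
time: 70.25
tool_pos: [0.5764, 0.0806, 0.1906]
tcp_rot: [-2.143, -2.294, 0.004]
wrist_force: [0.6, 0.6, 0.4]
width: 0.473
grip_force: 0.0
```

move_arm(
  series=[4,0,0,-5,0,0,0,4,0,-5,0,0,0,0,4,-5,-3,0,0,0,0,4,0,0,0,0,0,0,4,0,0,0,0,0,0],
)

```text
time: 70.88
tool_pos: [0.5014, 0.0254, 0.2409]
tcp_rot: [-2.145, -2.295, -0.002]
wrist_force: [-0.3, 0.1, 0.1]
width: 0.464
grip_force: 0.0
```

Run:
```python
from h import *
c=calibration("wrist"); im=read_camera("wrist")
y=[b for b in blobs(im,(22,110,110),(34,255,255),8)[0]]; r=[b for b in blobs(im,(0,120,70),(8,255,255),8)[0]]
print("ptr",[(b[0],(plane(c,b[1],.0245)[0]@np.array([ex,ey]).T).round(4)) for b in y]); print("red",[(b[0],(plane(c,b[1],.0095)[0]@np.array([ex,ey]).T).round(4)) for b in r])
a,b=calibration("scene"),calibration("side"); S,D=read_camera("scene"),read_camera("side")
for k,n in enumerate(["yellow","white","blue","red","green"]):
    q=[]
    for cc,I in((a,S),(b,D)):
        p=proj(cc,[*tube(k,.582),.127])[0].astype(int); x0,y0=p-10
        bl=blobs(I[y0:y0+20,x0:x0+20].copy(),*COL[n],8)[0]; q.append(np.array(max(bl,key=lambda t:t[0][4])[1])+[x0,y0] if bl else None)
    print(n,q, tri(a,q[0],b,q[1]).round(4) if q[0] is not None and q[1] is not None else "", "exp",tube(k,.582).round(4))
v=np.vstack([cv2.resize(S[150:310,310:530],(770,300)),cv2.resize(D[90:220,230:390],(770,300))]); cv2.imwrite("pics/fin.png",v[:,:,::-1])
```

```text
ptr [([315, 70, 21, 4, 70], array([0.506 , 0.1058])), ([398, 127, 25, 19, 365], array([0.6133, 0.0307]))]
red [([404, 0, 30, 29, 479], array([0.6161, 0.1726])), ([305, 72, 9, 3, 24], array([0.4859, 0.1061])), ([212, 162, 24, 63, 1111], array([ 0.3653, -0.0467])), ([301, 190, 57, 22, 684], array([ 0.5076, -0.0542]))]
yellow [array([373.2, 207.1]), array([314.1, 145.1])] [0.5846 0.0839 0.1368] exp [0.5778 0.0794]
white [array([380.6, 218.2]), None]  exp [0.5754 0.1133]
blue [array([404.5, 217.8]), array([304.7, 135.3])] [0.5764 0.1492 0.1304] exp [0.573  0.1472]
red [array([419.7, 222.7]), array([300.3, 126. ])] [0.5774 0.1836 0.1373] exp [0.5706 0.1811]
green [array([436.6, 227.7]), array([295.9, 124.4])] [0.5693 0.2147 0.1291] exp [0.5682 0.2151]
```

View pics/fin.png

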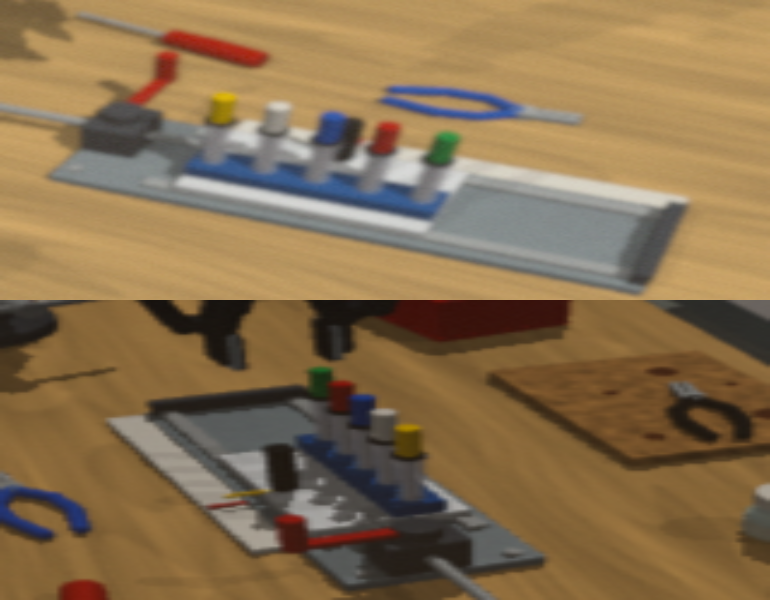

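The final view shows all five files seated at the same height in the tubes, the lever pointing to the front (locked), and the pointer on the mark (0.1058 against 0.1061 m along the rail).

```bash
python3 -c "
from workcell import *
print(finish_job())"
```

```text
the job is handed in; nothing more can be done
None
```

The job is handed in: the rack is on its mark (pointer within about 0.5 mm) and locked again, and all five files are pushed home, each in its own tube. On the first try at the lever the gripper slipped off about halfway and had to re-grip.

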